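Set the two pots on their own warming plates and switch both plates on

TASK

The tall sauce cup and the low dip ramekin are standing on each other's warming plates. With the heat switch still off, swap them so that the tall cup stands in the middle of the large plate and the low ramekin in the middle of the small one, kept upright and set down gently. Then push the heat-switch handle in against its spring (it must not be forced round without pushing) and turn it clockwise, past the one-plate click, to its last position half a turn from off (both plates on), where it must pop fully out again when let go; leave everything else where it stands.

Things in the scene. Friction and masses are not known exactly. Their poses are not given: they have to be found in the camera images.
- sauce_cup: tall plain stoneware cup with dark sauce, 68 mm across the rim (62 mm at the foot), 62 mm high, 4 mm wall; origin at the centre of its underside, z up. Can be gripped across the outside from above. Starts on the small plate
- dip_ramekin: low glazed ramekin with dip, 58 mm across the rim (about 52 mm at the foot), 34 mm high; origin at the centre of its underside, z up. Can be gripped across the outside from above. Starts on the large plate
- large_plate_top (a point): centre of the flat top of the large round warming plate: steel, 140 mm across, its cast top 126 mm across and 30 mm above the counter; fixed; z up
- small_plate_top (a point): centre of the flat top of the small round warming plate: steel, 100 mm across, its cast top 86 mm across and 30 mm above the counter; fixed; z up. The two plates stand side by side; which one is on the left varies
- dial_center (a point): middle of the sloping face of the steel switch box, 71 mm above the counter. Axes: z up, +x level to its high back, y to its left. Fixed; 130 mm wide, 120 mm deep, 36 mm high in front, 105 mm behind; face normal (-0.5, 0, 0.866) here. Marks, seen from the front: ring at the left = off, one stroke at the top = one plate, two strokes at the right = both
- handle_grip (a point): on the turning axis of the black switch handle, 37 mm out (popped) from the sloping face, mid-height of its grip bar. z: turning axis, out of the face (30 degrees from vertical); y: along the grip bar to its pointed nose. The bar is 16 mm thick (x), 60 mm long plus a 10 mm nose (y); it stands from 13 mm below to 14 mm above this point over a round skirt 58 mm across
- switch_handle (a joint): angle of the handle in rad, growing clockwise as seen from outside the face: 0 = off, 1.571 = one plate, 3.142 = both plates. At each of these it rests in a notch with about 0.04 rad of play and cannot be turned until pushed in
- switch_press (a joint): how far the handle is pushed in along its axis, in m: 0 = popped out (locked in a notch), 0.008 = just clear of the notches, 0.010 = at the bottom. A spring pushes it out with 4 N, rising to 10 N at the bottom; let go between notches, it stays in at about 0.008
- spice_jar: bystander: glass spice jar, 46 mm across, 106 mm high, at the right; origin at the centre of its underside
- teaspoon: bystander: steel teaspoon, 130 mm long, 11 mm high, lying between a plate and the switch box; origin under its middle
- service_bell: bystander: desk bell, 84 mm across, 59 mm high, far right at the front; origin at the centre of its underside
- kitchen_timer: bystander: wedge-shaped timer, 53 x 70 x 50 mm, against the rail between the plates; origin at the centre of its underside
- squeeze_bottle: bystander: squeeze bottle, 55 mm across, 165 mm high, at the right; origin at the centre of its underside
- large_plate: the large warming plate itself (see its top); origin under its centre on the counter
- small_plate: the small warming plate itself (see its top); origin under its centre on the counter
There are look-alikes about, which are no part of the job. What is shaped like the sauce_cup but red is not meant.

How it is judged:
By the outcome, as a careful person would: the job done as asked, in the order asked, and still so for the second after the job is handed in, with the robot touching nothing.
It also fails if it takes over 72 s, if anything falls off the work surface, if the arm or the gripper's body presses on something with over 40 N, if the wrist force passes 120 N, or if a joint passes its speed limit or range.

ROBOT

A 7-joint arm with a two-finger parallel gripper is mounted at the origin on a cart in front of the work surface, level with it; the furniture and walls round the work are solid. World frame = base frame: x ahead of the robot, y to its left, z up, the work surface at z = 0. Lengths are in m, angles in rad, forces in N, time in s.
With the tool pointing down it reaches from about 0.425 to 0.925 m from the base axis. Payload 6.8 kg.
Tool frame: the origin (TCP) lies between the finger pads; the fingertips stand r.tcp_to_tips ahead of it and the grasp point (between the pads) is the TCP (r.tcp_to_tips is the distance from the TCP to the fingertips, in m); z points along the fingers, y is the line along which they close (so a half turn about z gives the same grasp; the last joint's range is limited). The gripper opens to 85 mm and grips with 20 to 120 N. Pads are 22 mm wide; open, the fingers measure 114 mm over their backs; the gripper's body (76 mm by 85 mm) begins 54 mm behind the grasp point. The pads swing forward as they close: fully open they stand 13 mm farther back than shut.
Start: joints at [-1.366, 0.477, 0.022, 1.555, -0.011, 1.109, -0.083], TCP at [0.208, 0.642, 0.214] pointing down, gripper open.
Joint ranges: [-2.96, 2.96], [-0.34, 2.1], [-1.41, 1.46], [0.24, 2.44], [-1.37, 4.51], [0.17, 1.92], [-2.96, 2.96]. Speed limits (rad/s): [2.39, 2.39, 3.14, 3.14, 3.14, 3.14, 3.14].

INTERFACE

Orientations are given as a rotation vector (axis times angle).
In Python, from bench import r gives the robot as it stands.
- The arm moves only by the tool servo_tool, never from a script. Its argument "commands" is a list of rows, each a list of 2 entries, a list of its own where there are three numbers: the shift along the tool's x, y, z normalised to -1 to 1, where 1 is 250 mm, then the turn, a rotation vector about the tool's x, y, z normalised to -1 to 1, where 1 is 90 degrees. In form: [[[dx, dy, dz], [ax, ay, az]], ...]. A call has 1 to 20 rows; each row is the pose to reach, as a shift and turn from the pose commanded when the call began, along the tool's axes at that moment; what a row does not reach only later rows make up. A row lasts 1/10 s, in which the tool goes at most 50 mm and 8.59 degrees, less where a joint would pass 70% of its speed; a pose out of reach is approached as far as the arm can. A call with a number of a shift or a turn outside -1 to 1 is refused whole. A call with a gripper value outside its range is refused whole. "claw" is the closure, from 0 (fully open) to 1 (shut), set as the call begins (left out, the last holds). The fingers move at their own pace and stop on an object; "squeeze" is the grip in N (left out, the last holds). Time passes only in rows, so rows that repeat a pose let the fingers close. It gives the time, the measured TCP pose, the force, the opening and the grip force at its end, in the units of the state.
- r.get_obs(): the state, without advancing time (a new reading comes with each control period).
- r.grab_frame(name): name is "scene" or "side" or "wrist"; returns (picture, depth): 480x640x3 uint8, red, green, blue; 480x640 float32, m along the optical axis (not along the pixel's ray), 0 where there is no reading.
- r.camera_model(name): a dict with "fx", "fy", "cx", "cy" (pixels), "k1" (the pictures are not rectified: a ray, as slopes to the right and down, at radius r is drawn at 1 + k1 r^2 times it, then the intrinsics apply), "extrinsics" (4x4, takes a point from camera to world coordinates); the wrist camera has in their place "hand_eye" (4x4, takes a point from camera to tool coordinates, whose origin is the TCP and whose axes are the flange's). Camera axes: x right, y down, z forward; pixel columns grow to the right and rows downward; lengths in m; the calibration is good to about 2 mm. A picture is of the moment at which its call begins: read the wrist's pose just before it. camera_model takes no time and is no camera call.
- r.hand_in(): hands the job in; it is judged then, once.
Trained networks look in the newest picture that a camera, given by its name, has taken for a name from the list of things; names that differ only in an ending like _2 or _b are one class to them, and where a whole thing is asked for, a point or a joint stands for the part that bears it (a point fixed in the world has none). Each returns a list of dicts, best first, with "confidence" (0 to 1); they miss things now and then, are a little off and sometimes report something else, mostly with a low value. They report only what shows in the picture. A call takes as long as a camera call. They do not tell look-alikes from the thing itself.
- r.boxes_of(camera, target): "uv" ([column, row] in pixels, amid what is visible of it).
- r.mark_of(camera, target): "uv" ([column, row] in pixels: a listed point, or the origin of a listed thing).
The state is a dict: "clock": time; "joints": joint angles; "qvel": joint speeds; "tau": joint torques, N m; "tcp_pos": TCP position; "orientation": TCP orientation; "contact_force": force on the tool from outside, world axes, zero at the start; "moment": the same for the moment, N m; "grip_width": finger opening in m; "gripper_force": force on a finger pad.
Only numpy, scipy, OpenCV 4.12 (cv2) and the standard library are available. Lean on these libraries where they do the work, as an engineer would, in place of code of your own. Each camera call takes 0.05 s, during which the arm holds its last target. There are 200 camera calls.

## Working session

There is one attempt and no reset: what is moved stays moved. The work goes in short steps, Python scripts to look and compute and a tool call to move; the robot and the scene stay as the last step left them, time stands still between calls to the robot, and variables do not carry over. Pictures are saved under pics/ and viewed, at most 10 in all, crops included, and the job is handed in when it is done.

Besides the shell and the picture viewer there is one more tool, called after "Request:" as a command line: name --argument value ..., lists and objects as JSON in quotes. servo_tool: Moves the arm, as the interface text tells. Scaled input: -1 to 1 covers 250 mm each way for a shift and 90 degrees each way for a turn. Its arguments: {"type":"object","properties":{"commands":{"type":"array"},"claw":{"type":"number"},"squeeze":{"type":"number"}},"required":["commands"]}

```bash
ls; mkdir -p pics
cat > h.py <<'E'
import numpy as np, cv2
from bench import r
from scipy.spatial.transform import Rotation as R
def T_tool():
    o=r.get_obs(); T=np.eye(4); T[:3,:3]=R.from_rotvec(o["orientation"]).as_matrix(); T[:3,3]=o["tcp_pos"]; return T
def ext(name):
    m=r.camera_model(name); return m["extrinsics"] if name!="wrist" else T_tool()@m["hand_eye"]
def rays(name,uv):
    m=r.camera_model(name); K=np.array([[m["fx"],0,m["cx"]],[0,m["fy"],m["cy"]],[0,0,1.]])
    return cv2.undistortPoints(np.float64(uv).reshape(-1,1,2),K,np.array([m["k1"],0,0,0.])).reshape(-1,2)
def pts(name,uv,z):  # z depth array
    n=rays(name,uv); P=np.c_[n,np.ones(len(n))]*np.reshape(z,(-1,1)); E=np.array(ext(name)); return P@E[:3,:3].T+E[:3,3]
def plane(name,uv,h):
    n=rays(name,uv); E=np.array(ext(name)); d=np.c_[n,np.ones(len(n))]@E[:3,:3].T; return E[:3,3]+d*((h-E[2,3])/d[:,2:])
def cloud(name,D):
    v,u=np.mgrid[0:480,0:640]; return pts(name,np.c_[u.ravel(),v.ravel()],D.ravel()).reshape(480,640,3)
E
python3 - <<'E'
from h import *
for c in ["scene","side"]:
    im,D=r.grab_frame(c); cv2.imwrite(f"pics/{c}.png",im[...,::-1]); np.savez(f"{c}.npz",im=im,D=D)
    E=np.array(r.camera_model(c)["extrinsics"]); print(c,E[:3,3].round(3),E[:3,2].round(3))
    for t in ["sauce_cup","dip_ramekin","large_plate_top","small_plate_top","dial_center","handle_grip"]:
        print(t,[(np.round(x["uv"]).tolist(),round(x["confidence"],2)) for x in r.mark_of(c,t)[:3]])
o=r.get_obs();print(o, r.tcp_to_tips); print(T_tool().round(3))
E
```

```text
pics
scene [0.099 0.405 1.446] [ 0.315 -0.328 -0.89 ]
sauce_cup [([147.0, 320.0], 0.77), ([314.0, 325.0], 0.69), ([444.0, 175.0], 0.62)]
dip_ramekin [([208.0, 415.0], 0.9)]
large_plate_top [([221.0, 410.0], 0.66), ([416.0, 195.0], 0.4)]
small_plate_top [([314.0, 327.0], 0.67)]
dial_center [([386.0, 263.0], 0.81), ([315.0, 328.0], 0.62), ([415.0, 192.0], 0.3)]
handle_grip [([388.0, 262.0], 0.72), ([315.0, 329.0], 0.2)]
side [0.404 1.253 1.016] [ 0.113 -0.824 -0.555]
sauce_cup [([352.0, 283.0], 0.84), ([225.0, 345.0], 0.6)]
dip_ramekin [([340.0, 367.0], 0.89), ([356.0, 284.0], 0.41)]
large_plate_top [([338.0, 359.0], 0.81), ([373.0, 208.0], 0.63)]
small_plate_top [([359.0, 283.0], 0.85)]
dial_center [([363.0, 229.0], 0.79), ([372.0, 208.0], 0.54)]
handle_grip [([368.0, 223.0], 0.68)]
{'clock': 0.7, 'joints': array([-1.36608217,  0.47696583,  0.02237563,  1.55538837, -0.01149217,
        1.10929407, -0.08312803]), 'qvel': array([ 4.33734207e-04, -2.40633284e-04,  1.13802819e-04,  1.62556583e-03,
        2.70656947e-04,  5.19048619e-05,  1.07986603e-03]), 'tau': array([ 7.92636038e-04, -5.96160007e+01,  1.60652138e+00, -2.81505293e+01,
        1.25331350e-02,  1.17867610e-03, -7.69322867e-06]), 'tcp_pos': array([0.20771117, 0.64227549, 0.21403529]), 'orientation': array([-4.89401373e-01, -3.10322537e+00, -1.16058635e-04]), 'contact_force': array([0.49913019, 0.23032759, 0.42655835]), 'moment': array([ 0.03244613,  0.06109436, -0.0453154 ]), 'gripper_force': 0.0, 'grip_width': 0.08547812057153555} 0.019
[[-0.951  0.308 -0.     0.208]
 [ 0.308  0.951  0.     0.642]
 [ 0.     0.    -1.     0.214]
 [ 0.     0.     0.     1.   ]]
```

View pics/scene.png

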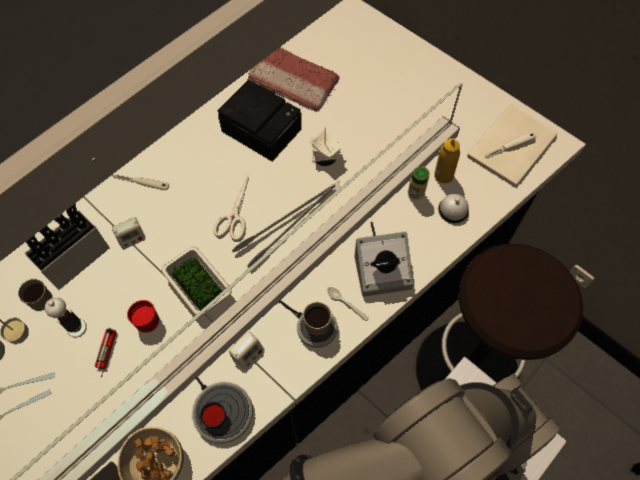

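View pics/side.png

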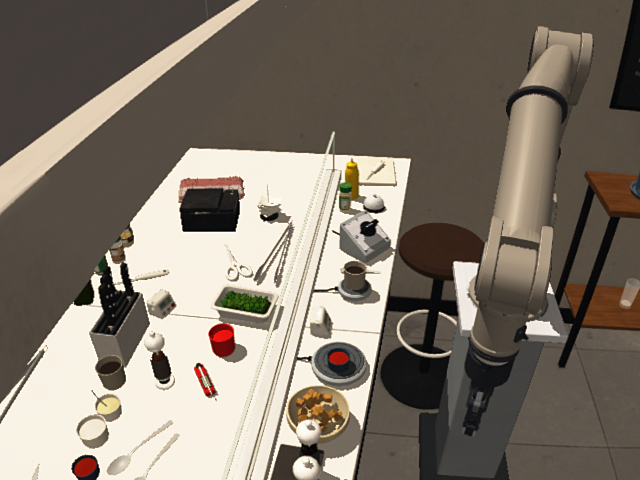

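The scene shows the large plate at (221,410) with the red-dip ramekin, the small plate at (318,325) with the dark cup, the switch box at (386,262) and the teaspoon at (347,303). A rail with what looks like a sneeze guard runs behind them.

```bash
python3 - <<'E'
from h import *
from scipy.optimize import least_squares
def circ(P):
    f=lambda p:np.hypot(P[:,0]-p[0],P[:,1]-p[1])-p[2]
    return least_squares(f,[*P[:,:2].mean(0),.05],loss="soft_l1",f_scale=.002).x
for c,px in [("scene",dict(large=(221,410),small=(318,325),box=(386,262))),("side",dict(large=(338,362),small=(356,285),box=(365,237)))]:
    z=np.load(c+".npz");C=cloud(c,z["D"]);np.save(c+"_cloud.npy",C)
    P=C.reshape(-1,3)
    for k,uv in px.items():
        u,v=uv; w=C[v-5:v+6,u-5:u+6].reshape(-1,3); print(c,k,np.median(w,0).round(4))
    # heights around
C=np.load("scene_cloud.npy");z=np.load("scene.npz")["D"]
for nm,h,uv in [("large",.03,(221,410)),("small",.03,(316,325))]:
    p0=plane("scene",[uv],h)[0]; print(nm,p0.round(3))
    for c in ["scene","side"]:
        P=np.load(c+"_cloud.npy").reshape(-1,3); D=np.load(c+".npz")["D"].ravel(); P=P[D>0]
        Q=P[np.hypot(*(P[:,:2]-p0[:2]).T)<.1]
        hh,e=np.histogram(Q[:,2],np.arange(-.01,.12,.005)); print(c,dict(zip(e[:-1].round(3).tolist(),hh.tolist())))
E
python3 - <<'E'
import cv2
a=cv2.imread('pics/scene.png');b=cv2.imread('pics/side.png')
cv2.imwrite('pics/crop.png',cv2.hconcat([cv2.resize(a[210:450,170:440],None,fx=2.2,fy=2.2,interpolation=3)[:528,:400],cv2.resize(b[190:400,280:415],None,fx=2.5,fy=2.5,interpolation=3)[:525].copy() if 0 else cv2.resize(b[190:400,280:415],(380,528),interpolation=3)]))
E
```

```text
scene large [0.4706 0.3383 0.0547]
scene small [0.444  0.0469 0.0758]
scene box [ 0.4254 -0.1749  0.1122]
side large [0.4737 0.3706 0.0558]
side small [0.4518 0.0633 0.0479]
side box [ 0.4391 -0.1586  0.0655]
large [0.477 0.337 0.03 ]
scene {-0.01: 220, -0.005: 1310, 0.0: 1054, 0.005: 112, 0.01: 24, 0.015: 85, 0.02: 343, 0.025: 954, 0.03: 830, 0.035: 138, 0.04: 8, 0.045: 32, 0.05: 192, 0.055: 209, 0.06: 87, 0.065: 30, 0.07: 2, 0.075: 0, 0.08: 0, 0.085: 0, 0.09: 0, 0.095: 0, 0.1: 0, 0.105: 0, 0.11: 0}
side {-0.01: 11, -0.005: 610, 0.0: 680, 0.005: 41, 0.01: 60, 0.015: 93, 0.02: 182, 0.025: 549, 0.03: 605, 0.035: 37, 0.04: 24, 0.045: 25, 0.05: 129, 0.055: 161, 0.06: 70, 0.065: 24, 0.07: 0, 0.075: 0, 0.08: 0, 0.085: 0, 0.09: 0, 0.095: 0, 0.1: 0, 0.105: 0, 0.11: 0}
small [0.459 0.037 0.03 ]
scene {-0.01: 255, -0.005: 1506, 0.0: 1413, 0.005: 200, 0.01: 47, 0.015: 57, 0.02: 148, 0.025: 233, 0.03: 193, 0.035: 31, 0.04: 14, 0.045: 15, 0.05: 16, 0.055: 15, 0.06: 15, 0.065: 38, 0.07: 211, 0.075: 235, 0.08: 54, 0.085: 58, 0.09: 73, 0.095: 13, 0.1: 3, 0.105: 0, 0.11: 0}
side {-0.01: 40, -0.005: 891, 0.0: 533, 0.005: 24, 0.01: 56, 0.015: 63, 0.02: 88, 0.025: 153, 0.03: 104, 0.035: 25, 0.04: 26, 0.045: 33, 0.05: 24, 0.055: 30, 0.06: 22, 0.065: 36, 0.07: 89, 0.075: 104, 0.08: 64, 0.085: 68, 0.09: 54, 0.095: 1, 0.1: 0, 0.105: 0, 0.11: 0}
```

View pics/crop.png

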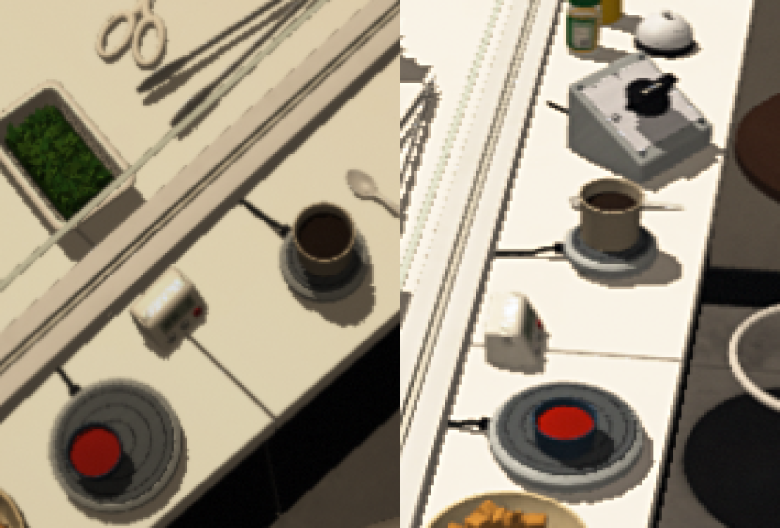

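The crop confirms it: the ramekin sits off-centre towards the left on the large plate, and the cup has a clear rim with a handle-like spoon or line behind it. Next I'll measure the box yaw, the guard and the counter extents.

Run:
```python
from h import *
from scipy.optimize import least_squares
A=[]
for c in ["scene","side"]:
    P=np.load(c+"_cloud.npy").reshape(-1,3); D=np.load(c+".npz")["D"].ravel(); im=np.load(c+".npz")["im"].reshape(-1,3).astype(int)
    ok=(D>0); P=P[ok]; im=im[ok]
    # robot workspace high points
    m=(P[:,0]>.45)&(P[:,0]<.85)&(P[:,1]>-.35)&(P[:,1]<.6)&(P[:,2]>.07)
    Q=P[m]
    for y0 in np.arange(-.3,.6,.1):
        q=Q[(Q[:,1]>y0)&(Q[:,1]<y0+.1)]
        if len(q): print(c,"high y%.1f"%y0,len(q),"xmin %.3f zmax %.3f"%(q[:,0].min(),q[:,2].max()), "x@zmax %.3f"%q[q[:,2].argmax(),0])
    # counter front edge
    for y0 in [-.1,.0,.15,.3,.4]:
        q=P[(abs(P[:,1]-y0)<.02)&(abs(P[:,2])<.008)&(P[:,0]<.8)]; print("edge",y0,np.percentile(q[:,0],[0.5]).round(3))
    # box sloped plane
    n0=plane(c,[(386,262) if c=="scene" else (368,226)],.08)[0]
    q=P[(np.hypot(*(P[:,:2]-[.44,-.17]).T)<.05)&(P[:,2]>.04)&(P[:,2]<.095)]
    best=None
    rng=np.random.default_rng(0)
    for _ in range(400):
        a=q[rng.choice(len(q),3,False)]; n=np.cross(a[1]-a[0],a[2]-a[0]); n/=np.linalg.norm(n)+1e-9
        if n[2]<.7:continue
        k=abs((q-a[0])@n)<.003
        if best is None or k.sum()>best.sum(): best=k
    s=q[best]; cen=s.mean(0); n=np.linalg.svd(s-cen)[2][2]; n*=np.sign(n[2]); print(c,"box n",n.round(3),"yaw",np.degrees(np.arctan2(-n[1],-n[0])).round(1),best.sum(),len(q),"d",(n@cen).round(4))
```

```text
scene high y-0.3 473 xmin 0.450 zmax 0.222 x@zmax 0.601
scene high y-0.2 1073 xmin 0.450 zmax 0.838 x@zmax 0.592
scene high y-0.1 2473 xmin 0.462 zmax 0.896 x@zmax 0.595
scene high y0.0 6545 xmin 0.450 zmax 0.940 x@zmax 0.635
scene high y0.1 10505 xmin 0.589 zmax 1.004 x@zmax 0.636
scene high y0.2 16315 xmin 0.588 zmax 1.052 x@zmax 0.636
scene high y0.3 8877 xmin 0.497 zmax 1.001 x@zmax 0.636
scene high y0.4 984 xmin 0.497 zmax 0.868 x@zmax 0.591
scene high y0.5 414 xmin 0.460 zmax 0.221 x@zmax 0.617
edge -0.1 [-0.149]
edge 0.0 [0.355]
edge 0.15 [0.37]
edge 0.3 [0.383]
edge 0.4 [0.393]
scene box n [-0.395  0.328  0.858] yaw -39.7 564 1076 d -0.1731
side high y-0.3 174 xmin 0.450 zmax 0.219 x@zmax 0.601
side high y-0.2 358 xmin 0.450 zmax 0.798 x@zmax 0.590
side high y-0.1 87 xmin 0.461 zmax 0.813 x@zmax 0.590
side high y0.0 383 xmin 0.450 zmax 0.828 x@zmax 0.591
side high y0.1 246 xmin 0.590 zmax 0.843 x@zmax 0.592
side high y0.2 374 xmin 0.588 zmax 0.862 x@zmax 0.590
side high y0.3 630 xmin 0.589 zmax 0.878 x@zmax 0.591
side high y0.4 1326 xmin 0.497 zmax 0.894 x@zmax 0.635
side high y0.5 2363 xmin 0.460 zmax 0.910 x@zmax 0.635
edge -0.1 [0.082]
edge 0.0 [-0.148]
edge 0.15 [-0.147]
edge 0.3 [0.384]
edge 0.4 [0.393]
side box n [-0.387  0.33   0.861] yaw -40.5 309 590 d -0.1696
```

Request:
servo_tool --commands '[[[0,0,0],[0,0,0]],[[0.2,0.2,-0.2],[0,0,0]],[[0.5,-0.2,-0.4],[0,0,0]],[[0.5,-0.2,-0.4],[0,0,0]]]' --claw 0

```text
clock: 1.1
tcp_pos: [0.1075, 0.6472, 0.2921]
orientation: [0.491, 3.103, -0.002]
contact_force: [-0.6, 1.0, -0.4]
grip_width: 0.0854
gripper_force: 0.0
```

```bash
cat >> h.py <<'E'
def down(yaw_y): # tool pointing down, tool y along world yaw (deg)
    a=np.radians(yaw_y); y=np.array([np.cos(a),np.sin(a),0]); z=np.array([0,0,-1.]); return np.c_[np.cross(y,z),y,z]
def go(*targets):
    """targets: (pos, Rot) ; prints row entries relative to the current pose"""
    T=T_tool()
    for p,Rt in targets:
        s=T[:3,:3].T@(np.array(p)-T[:3,3])/.25; w=R.from_matrix(T[:3,:3].T@Rt).as_rotvec()/(np.pi/2)
        print(s.round(3).tolist(),w.round(3).tolist(), "mm %.0f deg %.0f"%(np.linalg.norm(s)*250,np.linalg.norm(w)*90))
def shot(n):
    im,D=r.grab_frame("wrist"); np.savez(n+".npz",im=im,D=D,T=T_tool()); cv2.imwrite(f"pics/{n}.png",im[...,::-1]); return im,D
E
python3 - <<'E'
from h import *
print(r.get_obs()["joints"].round(2)); m=r.camera_model("wrist"); print({k:v for k,v in m.items() if k!="hand_eye"}); print(np.round(m["hand_eye"],3))
for y in (40,60,90): go(((.40,.42,.30),down(y)),((.40,.25,.30),down(y)))
E
```

```text
[-1.5   0.39  0.    1.51 -0.    1.25 -0.24]
{'fx': 423.4521404086232, 'fy': 423.4521404086232, 'cx': 322.26414581445533, 'cy': 233.410160837979, 'k1': -0.10297481602418386}
[[ 0.    -0.957 -0.291  0.075]
 [ 1.     0.    -0.    -0.   ]
 [ 0.    -0.291  0.957 -0.16 ]
 [ 0.     0.     0.     1.   ]]
[-1.394, -0.503, -0.031] [-0.001, 0.0, 0.356] mm 370 deg 32
[-1.604, -1.15, -0.03] [-0.001, 0.0, 0.356] mm 493 deg 32
[-1.394, -0.503, -0.031] [-0.001, 0.0, 0.134] mm 370 deg 12
[-1.604, -1.15, -0.03] [-0.001, 0.0, 0.134] mm 493 deg 12
[-1.394, -0.503, -0.031] [-0.001, 0.0, -0.2] mm 370 deg 18
[-1.604, -1.15, -0.03] [-0.001, 0.0, -0.2] mm 493 deg 18
```

Request:
servo_tool --commands '[[[-0.2,-0.1,0],[0,0,0]],[[-0.4,-0.2,0],[0,0,-0.05]],[[-0.6,-0.3,0],[0,0,-0.1]],[[-0.8,-0.35,0],[0,0,-0.15]],[[-1,-0.4,0],[0,0,-0.2]],[[-1,-0.4,0],[0,0,-0.2]]]'

```text
clock: 1.7
tcp_pos: [0.3206, 0.4708, 0.293]
orientation: [0.006, 3.139, -0.001]
contact_force: [0.4, 0.1, -0.2]
grip_width: 0.0856
gripper_force: 0.0
```

Run:
```python
from h import *
print(r.get_obs()["joints"].round(2)); go(((.42,.16,.28),down(90)))
```

```text
[-1.14  0.24  0.07  1.72 -0.01  1.19  0.5 ]
[-0.402, -1.242, 0.054] [-0.0, 0.001, -0.002] mm 327 deg 0
```

Request:
servo_tool --commands '[[[-0.1,-0.2,0],[0,0,0]],[[-0.2,-0.4,0],[0,0,0]],[[-0.3,-0.6,0],[0,0,0]],[[-0.4,-0.8,0],[0,0,0]],[[-0.4,-1,0],[0,0,0]],[[-0.4,-1,0],[0,0,0]],[[-0.4,-1,0],[0,0,0]],[[-0.4,-1,0],[0,0,0]]]'

```text
clock: 2.5
tcp_pos: [0.4158, 0.2252, 0.2928]
orientation: [-0.001, 3.141, 0.002]
contact_force: [0.3, 0.0, 0.5]
grip_width: 0.0856
gripper_force: 0.0
```

Run:
```python
from h import *
print(r.get_obs()["joints"].round(2)); shot("w1")
for t in ["sauce_cup","dip_ramekin","large_plate_top","small_plate_top","dial_center","handle_grip"]:
    print(t,[(np.round(x["uv"]).tolist(),round(x["confidence"],2)) for x in r.mark_of("wrist",t)[:3]])
```

```text
[-0.84  0.06  0.23  1.93 -0.01  1.15  0.96]
sauce_cup [([141.0, 224.0], 0.87), ([384.0, 448.0], 0.47)]
dip_ramekin [([447.0, 235.0], 0.67)]
large_plate_top [([424.0, 238.0], 0.7)]
small_plate_top []
dial_center [([420.0, 231.0], 0.28)]
handle_grip []
```

View pics/w1.png

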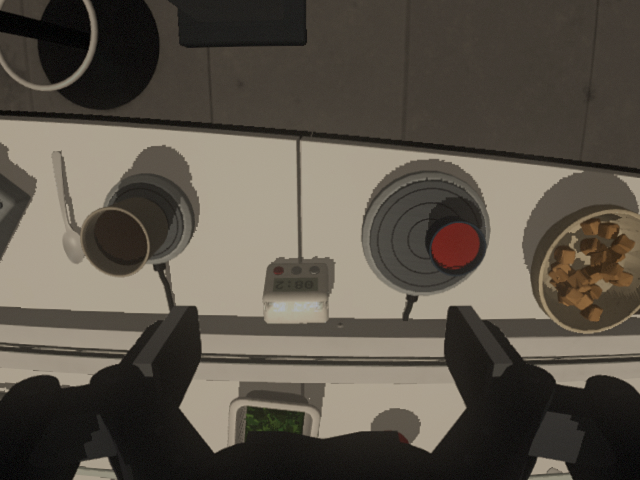

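The wrist view shows the large plate at (426,235) with the ramekin at (456,246) on it. The small plate is near (150,220), with the cup's rim centred at (116,241). The counter between the plates is clear around (300,200).

```bash
cat >> h.py <<'E'
from scipy.optimize import least_squares
def circfit(P,r0=None):
    f=(lambda p:np.hypot(P[:,0]-p[0],P[:,1]-p[1])-r0) if r0 else (lambda p:np.hypot(P[:,0]-p[0],P[:,1]-p[1])-p[2])
    x0=list(P[:,:2].mean(0))+([] if r0 else [.04])
    s=least_squares(f,x0,loss="soft_l1",f_scale=.0015); return s.x,np.sqrt(np.mean(s.fun**2))
def ccloud(n):
    d=np.load(n+".npz"); m=r.camera_model("wrist"); v,u=np.mgrid[0:480,0:640]
    q=rays("wrist",np.c_[u.ravel(),v.ravel()]); P=np.c_[q,np.ones(len(q))]*d["D"].reshape(-1,1); E=d["T"]@m["hand_eye"]
    P=P@E[:3,:3].T+E[:3,3]; P[d["D"].ravel()==0]=np.nan; return P.reshape(480,640,3),d["im"].astype(int)
def outer(mask):
    mask=cv2.morphologyEx(mask.astype(np.uint8),cv2.MORPH_OPEN,np.ones((3,3)))
    c=max(cv2.findContours(mask,cv2.RETR_EXTERNAL,cv2.CHAIN_APPROX_NONE)[0],key=cv2.contourArea); return cv2.convexHull(c)[:,0],c[:,0]
def disk(C,cen,rad,lo,hi):
    return (np.hypot(C[...,0]-cen[0],C[...,1]-cen[1])<rad)&(C[...,2]>lo)&(C[...,2]<hi)
E
python3 - <<'E'
from h import *
C,im=ccloud("w1")
def med(u,v): return np.nanmedian(C[v-3:v+4,u-3:u+4].reshape(-1,3),0).round(4)
print("counter",med(250,180),med(320,180),"plateL",med(390,220),"dip",med(456,246),"cup",med(116,241))
for nm,cen,h,uvc in [("L",(.47,.337),.03,None),("S",(.455,.04),.03,None)]:
    m=disk(C,cen,.085,.022,.2); _,c=outer(m)
    P=C[c[:,1],c[:,0]]; P=P[np.isfinite(P).all(1)&(P[:,2]<.036)]; print(nm,"plate outline free",circfit(P),len(P), P[:,2].mean())
    m=disk(C,cen,.085,.024,.036); Q=C[m]; print("  n",len(Q),"z",np.median(Q[:,2]))
m=disk(C,(.48,.31),.08,.05,.09); _,c=outer(m); P=plane("wrist",c,.064); print("ram hull@.064",circfit(P),len(P),np.nanmedian(C[m][:,2]))
m=disk(C,(.455,.04),.08,.08,.12); _,c=outer(m); P=plane("wrist",c,.092); print("cup hull@.092",circfit(P),len(P),np.nanmedian(C[m][:,2]))
print("timer",[np.nanpercentile(C[disk(C,(.53,.19),.07,.02,.2)][:,:2],q,axis=0).round(3) for q in (2,98)])
print("rail start x at y=.3", [med(350,v) for v in (310,320,335)])
E
```

```text
counter [ 4.185e-01  1.477e-01 -3.000e-04] [ 4.185e-01  2.235e-01 -4.000e-04] plateL [0.4548 0.2962 0.0303] dip [0.4746 0.3598 0.0558] cup [0.4636 0.028  0.0764]
L plate outline free (array([0.47462576, 0.33739717, 0.06820324]), np.float64(0.0008181942698012879)) 362 0.023408626474755653
  n 8919 z 0.030131293612353283
S plate outline free (array([0.45781161, 0.03744651, 0.04864468]), np.float64(0.0007533058015130663)) 202 0.0234215621935629
  n 2767 z 0.029849016643951287
ram hull@.064 (array([0.4731714 , 0.35683534, 0.02897101]), np.float64(0.001047951822102859)) 169 0.05531087052722808
cup hull@.092 (array([0.45880039, 0.03588928, 0.03465541]), np.float64(0.0011574257841034297)) 214 0.08994606435261154
timer [array([0.52 , 0.149]), array([0.596, 0.232])]
rail start x at y=.3 [array([5.738e-01, 2.594e-01, 1.000e-04]), array([0.5826, 0.259 , 0.0093]), array([0.5824, 0.2569, 0.0432])]
```

Request:
servo_tool --commands '[[[-0.05,0.15,0.1],[0,0,0]],[[-0.12,0.3,0.25],[0,0,0]],[[-0.2,0.45,0.4],[0,0,0]],[[-0.229,0.527,0.55],[0,0,0]],[[-0.229,0.527,0.65],[0,0,0]],[[-0.229,0.527,0.75],[0,0,0]],[[-0.229,0.527,0.82],[0,0,0]],[[-0.229,0.527,0.89],[0,0,0]],[[-0.229,0.527,0.93],[0,0,0]],[[-0.229,0.527,0.966],[0,0,0]],[[-0.229,0.527,0.966],[0,0,0]],[[-0.229,0.527,0.966],[0,0,0]]]'

```text
clock: 4.05
tcp_pos: [0.4731, 0.357, 0.0515]
orientation: [-0.002, 3.141, 0.001]
contact_force: [-0.9, 0.7, 0.3]
grip_width: 0.0853
gripper_force: 0.0
```

Request:
servo_tool --commands '[[[0,0,0],[0,0,0]],[[0,0,0],[0,0,0]],[[0,0,0],[0,0,0]],[[0,0,0],[0,0,0]],[[0,0,0],[0,0,0]],[[0,0,0],[0,0,0]]]' --claw 1 --squeeze 25

```text
clock: 4.65
tcp_pos: [0.4729, 0.3567, 0.0511]
orientation: [-0.002, 3.142, 0.0]
contact_force: [-0.9, -0.4, -0.2]
grip_width: 0.0003
gripper_force: 0.0
```

Run:
```python
from h import *
for c in ["side","scene"]:
    im,D=r.grab_frame(c); 
    if c=="side": a=im[310:430,270:410]
    else: b=im[340:460,150:290]
cv2.imwrite("pics/c2.png",np.hstack([cv2.resize(x,(395,395*120//140),interpolation=3) for x in (a,b)])[...,::-1])
print(r.get_obs())
```

```text
{'clock': 4.75, 'joints': array([-0.86777697,  0.54477395,  0.15275259,  1.89314673, -0.12093623,
        0.71244031,  0.9270145 ]), 'qvel': array([ 0.00045892,  0.00134265, -0.00046048, -0.00070099, -0.00015374,
        0.00035456, -0.00083424]), 'tau': array([ 7.07134186e-04, -5.53128111e+01,  3.78527105e+00, -2.04068631e+01,
        9.10302799e-03,  1.60881966e-03, -4.28534145e-05]), 'tcp_pos': array([0.4728422 , 0.35676391, 0.05102654]), 'orientation': array([-2.15623258e-03,  3.14157339e+00,  4.47448914e-05]), 'contact_force': array([-0.26416561, -0.81939579, -0.17810334]), 'moment': array([-0.0083402 ,  0.03068143,  0.008116  ]), 'gripper_force': 0.0, 'grip_width': -7.848927193733075e-05}
```

View pics/c2.png

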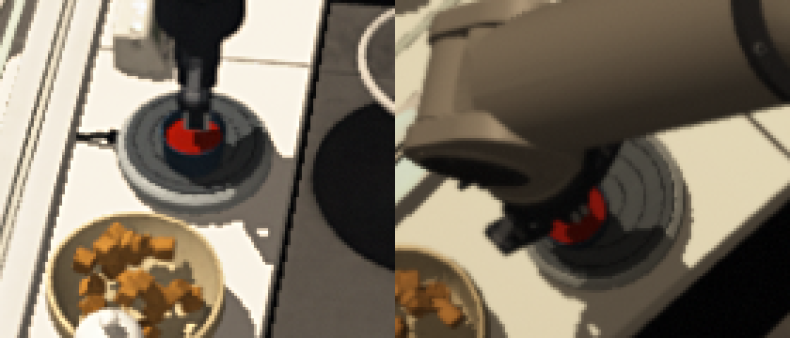

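The gripper is shut with its tips at about (197,128) in the left crop, apparently above or inside the ramekin, and the ramekin hasn't moved. I'll measure the tip height.

Run:
```python
from h import *
im,D=r.grab_frame("side"); C=cloud("side",D)
for v in range(335,376,3):
    print(v,[ (C[v,u].round(3).tolist(),im[v,u].tolist()) for u in (334,340,345)])
```

```text
335 [([0.484, 0.375, 0.149], [7, 7, 10]), ([0.469, 0.398, 0.174], [76, 75, 73]), ([0.459, 0.374, 0.151], [3, 4, 9])]
338 [([0.484, 0.375, 0.139], [1, 3, 8]), ([0.468, 0.404, 0.17], [72, 70, 69]), ([0.459, 0.375, 0.143], [8, 9, 12])]
341 [([0.482, 0.402, 0.157], [85, 82, 80]), ([0.467, 0.409, 0.166], [63, 62, 61]), ([0.459, 0.366, 0.124], [202, 185, 164])]
344 [([0.48, 0.415, 0.161], [37, 37, 42]), ([0.467, 0.416, 0.163], [67, 65, 64]), ([0.464, 0.285, 0.032], [43, 42, 43])]
347 [([0.48, 0.416, 0.152], [14, 14, 16]), ([0.467, 0.413, 0.151], [28, 27, 29]), ([0.463, 0.299, 0.035], [76, 78, 75])]
350 [([0.487, 0.337, 0.06], [35, 41, 45]), ([0.47, 0.37, 0.096], [18, 17, 20]), ([0.46, 0.338, 0.064], [28, 35, 40])]
353 [([0.486, 0.345, 0.058], [164, 40, 31]), ([0.47, 0.363, 0.079], [14, 17, 18]), ([0.46, 0.339, 0.055], [93, 28, 30])]
356 [([0.485, 0.352, 0.054], [175, 23, 10]), ([0.47, 0.361, 0.066], [97, 45, 39]), ([0.459, 0.35, 0.056], [72, 10, 6])]
359 [([0.484, 0.362, 0.055], [168, 22, 10]), ([0.47, 0.36, 0.055], [55, 9, 3]), ([0.458, 0.36, 0.057], [63, 11, 5])]
362 [([0.484, 0.369, 0.051], [174, 21, 6]), ([0.469, 0.369, 0.054], [127, 18, 7]), ([0.457, 0.367, 0.053], [49, 18, 20])]
365 [([0.482, 0.385, 0.059], [13, 25, 31]), ([0.468, 0.385, 0.061], [29, 30, 37]), ([0.456, 0.381, 0.058], [15, 23, 28])]
368 [([0.482, 0.386, 0.049], [20, 25, 31]), ([0.467, 0.387, 0.052], [17, 25, 31]), ([0.456, 0.377, 0.042], [16, 22, 30])]
371 [([0.482, 0.385, 0.038], [18, 25, 30]), ([0.467, 0.384, 0.038], [16, 23, 30]), ([0.455, 0.377, 0.032], [30, 31, 32])]
374 [([0.481, 0.388, 0.03], [76, 77, 74]), ([0.467, 0.385, 0.029], [30, 30, 30]), ([0.455, 0.387, 0.032], [23, 24, 24])]
```

Run:
```python
from h import *
for n in ("w1","w3"):
    if n=="w3": shot(n)
    C,im=ccloud(n); T=np.load(n+".npz")["T"]; L=(C-T[:3,3])@T[:3,:3]
    m=(abs(L[...,0])<.03)&(abs(L[...,1])<.09)&(L[...,2]>-.06)&(L[...,2]<.05)&(im.max(2)<110)
    if n=="w3": m&=(abs(L[...,1])<.015)
    q=L[m]; print(n,len(q),"z pct",np.percentile(q[:,2],[50,90,98,100]).round(3)); 
    t=q[q[:,2]>np.percentile(q[:,2],95)]; print(t[:8].round(3).tolist())
```

```text
w1 6553 z pct [-0.049 -0.037 -0.033 -0.03 ]
[[0.011, -0.048, -0.034], [0.011, -0.047, -0.035], [0.011, -0.045, -0.034], [0.011, -0.045, -0.034], [0.011, -0.044, -0.034], [0.011, -0.043, -0.034], [0.011, -0.043, -0.034], [0.01, -0.043, -0.033]]
w3 9965 z pct [-0.013  0.02   0.021  0.023]
[[0.03, -0.014, 0.021], [0.03, -0.012, 0.021], [0.03, -0.01, 0.021], [0.03, -0.01, 0.022], [0.03, -0.006, 0.022], [0.03, -0.006, 0.021], [0.03, -0.002, 0.022], [0.03, -0.001, 0.021]]
```

View pics/w3.png

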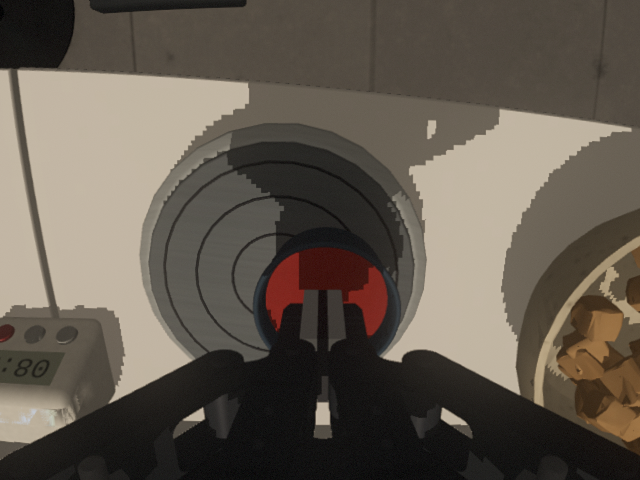

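The wrist view shows the shut tips at (322,292) above the dip, so they really are above the rim. I'll get the actual tip offset from depth.

Run:
```python
from h import *
C,im=ccloud("w3"); T=np.load("w3.npz")["T"]; L=(C-T[:3,3])@T[:3,:3]
for v in range(284,330,4): print(v,L[v,311].round(3),im[v,311].tolist(),L[v,336].round(3),im[v,336].tolist())
C,im=ccloud("w1"); T=np.load("w1.npz")["T"]; L=(C-T[:3,3])@T[:3,:3]
for v in range(304,345,5): print(v,L[v,460].round(3),im[v,460].tolist())
```

```text
284 [ 0.006 -0.005 -0.004] [62, 21, 14] [ 0.006  0.005 -0.004] [60, 12, 6]
288 [ 0.004 -0.005 -0.003] [61, 18, 11] [ 0.005  0.005 -0.006] [61, 20, 15]
292 [ 0.012 -0.004 -0.025] [63, 59, 53] [ 0.012  0.005 -0.024] [64, 57, 54]
296 [ 0.011 -0.004 -0.026] [62, 57, 52] [ 0.011  0.005 -0.027] [64, 59, 54]
300 [ 0.011 -0.004 -0.03 ] [63, 57, 54] [ 0.012  0.004 -0.031] [62, 57, 52]
304 [ 0.012 -0.004 -0.033] [63, 59, 54] [ 0.011  0.004 -0.033] [62, 56, 53]
308 [ 0.011 -0.004 -0.036] [63, 58, 54] [ 0.012  0.004 -0.037] [64, 59, 54]
312 [ 0.011 -0.004 -0.039] [65, 61, 56] [ 0.011  0.004 -0.038] [62, 56, 51]
316 [ 0.011 -0.004 -0.041] [62, 57, 54] [ 0.011  0.004 -0.042] [63, 57, 53]
320 [ 0.011 -0.004 -0.044] [62, 57, 52] [ 0.011  0.004 -0.043] [63, 58, 53]
324 [ 0.012 -0.004 -0.047] [63, 58, 53] [ 0.011  0.004 -0.047] [63, 59, 53]
328 [ 0.012 -0.003 -0.05 ] [60, 54, 50] [ 0.012  0.004 -0.049] [61, 57, 54]
304 [-0.151  0.164  0.292] [169, 159, 141]
309 [ 0.011  0.045 -0.037] [59, 56, 50]
314 [ 0.012  0.044 -0.041] [36, 31, 26]
319 [ 0.011  0.043 -0.044] [34, 29, 26]
324 [ 0.01   0.043 -0.045] [34, 31, 28]
329 [ 0.009  0.043 -0.045] [35, 31, 26]
334 [ 0.007  0.043 -0.046] [35, 32, 26]
339 [ 0.006  0.042 -0.047] [36, 33, 28]
344 [ 0.005  0.042 -0.048] [34, 31, 25]
```

Measured: shut tips lie at tool z = −24 mm (open −36 mm), not +19 mm, so the effective grasp point is 43 mm behind the reported TCP. The side camera agrees. I'll open, go down 43 mm further and grip.

Request:
servo_tool --commands '[[[0,0,0],[0,0,0]],[[0,0,0],[0,0,0]],[[0,0,0],[0,0,0]],[[0,0,0],[0,0,0]],[[0,0,0],[0,0,0]],[[0,0,0.06],[0,0,0]],[[0,0,0.12],[0,0,0]],[[0,0,0.165],[0,0,0]],[[0,0,0.165],[0,0,0]],[[0,0,0.165],[0,0,0]]]' --claw 0

```text
clock: 5.85
tcp_pos: [0.4726, 0.3564, 0.009]
orientation: [0.002, -3.141, 0.002]
contact_force: [-0.1, 1.1, -0.2]
grip_width: 0.0854
gripper_force: 0.0
```

Request:
servo_tool --commands '[[[0,0,0],[0,0,0]],[[0,0,0],[0,0,0]],[[0,0,0],[0,0,0]],[[0,0,0],[0,0,0]],[[0,0,0],[0,0,0]]]' --claw 1 --squeeze 25

```text
clock: 6.35
tcp_pos: [0.4733, 0.3573, 0.0107]
orientation: [-0.002, 3.141, 0.002]
contact_force: [-1.4, -0.6, 6.2]
grip_width: 0.0557
gripper_force: 26.2
```

Request:
servo_tool --commands '[[[0,0,-0.05],[0,0,0]],[[0,0,-0.12],[0,0,0]],[[0.02,-0.08,-0.2],[0,0,0]],[[0.05,-0.2,-0.22],[0,0,0]],[[0.08,-0.34,-0.22],[0,0,0]],[[0.11,-0.48,-0.22],[0,0,0]],[[0.14,-0.6,-0.2],[0,0,0]],[[0.152,-0.688,-0.15],[0,0,0]],[[0.152,-0.688,-0.06],[0,0,0]],[[0.152,-0.688,0.02],[0,0,0]],[[0.152,-0.688,0.07],[0,0,0]],[[0.152,-0.688,0.09],[0,0,0]],[[0.152,-0.688,0.1],[0,0,0]],[[0.152,-0.688,0.107],[0,0,0]],[[0.152,-0.688,0.112],[0,0,0]],[[0.152,-0.688,0.112],[0,0,0]]]'

```text
clock: 7.95
tcp_pos: [0.4353, 0.185, -0.0179]
orientation: [-0.002, 3.141, 0.001]
contact_force: [-0.6, -0.4, -2.4]
grip_width: 0.0555
gripper_force: 27.1
```

Request:
servo_tool --commands '[[[0,0,0.003],[0,0,0]],[[0,0,0.006],[0,0,0]],[[0,0,0.006],[0,0,0]]]'

```text
clock: 8.25
tcp_pos: [0.4352, 0.1848, -0.0193]
orientation: [-0.002, 3.141, 0.001]
contact_force: [-1.6, -0.8, 3.5]
grip_width: 0.0556
gripper_force: 27.3
```

Request:
servo_tool --commands '[[[0,0,0],[0,0,0]],[[0,0,0],[0,0,0]],[[0,0,0],[0,0,0]],[[0,0,-0.05],[0,0,0]],[[0,0,-0.15],[0,0,0]],[[0,0,-0.3],[0,0,0]],[[-0.01,-0.1,-0.42],[0,0,0]],[[-0.03,-0.25,-0.42],[0,0,0]],[[-0.06,-0.4,-0.42],[0,0,0]],[[-0.09,-0.55,-0.42],[0,0,0]],[[-0.094,-0.595,-0.42],[0,0,0]],[[-0.094,-0.595,-0.42],[0,0,0]],[[-0.094,-0.595,-0.42],[0,0,0]]]' --claw 0

```text
clock: 9.55
tcp_pos: [0.4587, 0.0371, 0.0856]
orientation: [-0.003, 3.141, 0.001]
contact_force: [0.6, 0.7, 0.4]
grip_width: 0.0853
gripper_force: 0.0
```

Run:
```python
from h import *
print(r.get_obs()["joints"].round(2)); shot("w4")
C,im=ccloud("w4")
m=disk(C,(.459,.036),.06,.08,.12); _,c=outer(m); P=plane("wrist",c,.092); print("cup",circfit(P),len(P))
m=disk(C,(.435,.185),.06,.025,.06); _,c=outer(m); P=plane("wrist",c,.034); print("ram",circfit(P),len(P))
m=disk(C,(.458,.0375),.07,.018,.036);P=C[m]; print(len(P), np.median(P[:,2]))
```

```text
[-0.41  0.31  0.23  2.18 -0.12  0.66  1.47]
cup (array([0.45872087, 0.03397686, 0.03390766]), np.float64(0.0006036586926441607)) 465
ram (array([0.43613471, 0.18285076, 0.02933119]), np.float64(0.0009578236322636438)) 300
9779 0.029486145239306788
```

Request:
servo_tool --commands '[[[0,-0.006,0.04],[0,0,0]],[[0,-0.006,0.1],[0,0,0]],[[0,-0.006,0.16],[0,0,0]],[[0,-0.006,0.2],[0,0,0]],[[0,-0.006,0.226],[0,0,0]],[[0,-0.006,0.226],[0,0,0]],[[0,-0.006,0.226],[0,0,0]]]'

```text
clock: 10.3
tcp_pos: [0.4589, 0.0346, 0.0288]
orientation: [-0.002, 3.142, 0.0]
contact_force: [0.1, -0.2, 0.9]
grip_width: 0.0855
gripper_force: 0.0
```

Request:
servo_tool --commands '[[[0,0,0],[0,0,0]],[[0,0,0],[0,0,0]],[[0,0,0],[0,0,0]],[[0,0,0],[0,0,0]],[[0,0,0],[0,0,0]]]' --claw 1 --squeeze 30

```text
clock: 10.8
tcp_pos: [0.4594, 0.0345, 0.0295]
orientation: [-0.002, 3.14, 0.001]
contact_force: [-1.5, -0.3, 5.7]
grip_width: 0.0658
gripper_force: 32.1
```

Request:
servo_tool --commands '[[[0,0,-0.04],[0,0,0]],[[0,0,-0.12],[0,0,0]],[[0,0.03,-0.2],[0,0,0]],[[0,0.1,-0.24],[0,0,0]],[[-0.01,0.22,-0.24],[0,0,0]],[[-0.02,0.35,-0.24],[0,0,0]],[[-0.03,0.48,-0.24],[0,0,0]],[[-0.04,0.61,-0.24],[0,0,0]],[[-0.05,0.74,-0.24],[0,0,0]],[[-0.06,0.86,-0.24],[0,0,0]],[[-0.063,0.95,-0.24],[0,0,0]],[[-0.063,1,-0.24],[0,0,0]],[[-0.063,1,-0.24],[0,0,0]]]'

```text
clock: 12.1
tcp_pos: [0.4738, 0.2862, 0.0891]
orientation: [-0.006, 3.141, 0.001]
contact_force: [-0.1, -0.4, -0.4]
grip_width: 0.0655
gripper_force: 33.9
```

Run:
```python
from h import *
print(r.get_obs()["contact_force"]);go(((.4745,.3373,.036),down(90)),((.4745,.3373,.0295),down(90)))
```

```text
[-0.09943703 -0.43320149 -0.37643317]
[-0.004, 0.204, 0.212] [0.0, 0.0, 0.003] mm 74 deg 0
[-0.004, 0.204, 0.238] [0.0, 0.0, 0.003] mm 78 deg 0
```

Request:
servo_tool --commands '[[[0,0.06,0],[0,0,0]],[[-0.002,0.14,0.03],[0,0,0]],[[-0.003,0.2,0.08],[0,0,0]],[[-0.003,0.204,0.14],[0,0,0]],[[-0.003,0.204,0.19],[0,0,0]],[[-0.003,0.204,0.215],[0,0,0]],[[-0.003,0.204,0.225],[0,0,0]],[[-0.003,0.204,0.23],[0,0,0]],[[-0.003,0.204,0.235],[0,0,0]],[[-0.003,0.204,0.235],[0,0,0]]]'

```text
clock: 13.1
tcp_pos: [0.4752, 0.3355, 0.0304]
orientation: [-0.002, 3.141, 0.001]
contact_force: [-0.0, 0.5, -0.9]
grip_width: 0.0657
gripper_force: 33.9
```

Request:
servo_tool --commands '[[[0,0.006,0.003],[0,0,0]],[[0,0.006,0.006],[0,0,0]],[[0,0.006,0.006],[0,0,0]]]'

```text
clock: 13.4
tcp_pos: [0.4756, 0.3371, 0.0296]
orientation: [-0.001, 3.14, 0.001]
contact_force: [-1.0, -3.0, 5.9]
grip_width: 0.0655
gripper_force: 34.2
```

Request:
servo_tool --commands '[[[0,0,0],[0,0,0]],[[0,0,0],[0,0,0]],[[0,0,0],[0,0,0]],[[0,0,-0.05],[0,0,0]],[[0,0,-0.15],[0,0,0]],[[0,0,-0.3],[0,0,0]],[[0.02,-0.1,-0.34],[0,0,0]],[[0.06,-0.25,-0.34],[0,0,0]],[[0.1,-0.4,-0.34],[0,0,0]],[[0.14,-0.55,-0.34],[0,0,0]],[[0.157,-0.613,-0.3],[0,0,0]],[[0.157,-0.613,-0.3],[0,0,0]],[[0.157,-0.613,-0.3],[0,0,0]]]' --claw 0

```text
clock: 14.7
tcp_pos: [0.4363, 0.1845, 0.1043]
orientation: [-0.002, 3.141, 0.002]
contact_force: [0.6, 1.0, 0.5]
grip_width: 0.0854
gripper_force: 0.0
```

Run:
```python
from h import *
shot("w5")
C,im=ccloud("w5")
m=disk(C,(.4745,.3375),.06,.08,.12); _,c=outer(m); P=plane("wrist",c,.092); print("cup",circfit(P),len(P))
m=disk(C,(.4745,.3375),.085,.018,.036); _,c=outer(m); P=C[c[:,1],c[:,0]]; P=P[np.isfinite(P).all(1)&(P[:,2]<.036)&(np.hypot(P[:,0]-.4745,P[:,1]-.3375)>.06)]; print("plate",circfit(P),circfit(P,.069),len(P))
m=disk(C,(.435,.185),.06,.025,.06); _,c=outer(m); P=plane("wrist",c,.034); k=circfit(P); print("ram",k,len(P))
go(((k[0][0],k[0][1],-.0185),down(90)))
```

```text
cup (array([0.46885614, 0.32690965, 0.02865106]), np.float64(0.0043899512050683785)) 313
plate (array([0.47211567, 0.33572736, 0.0664882 ]), np.float64(0.001578847044760737)) (array([0.47477434, 0.33713257]), np.float64(0.0021747978604242015)) 301
ram (array([0.43654548, 0.18530263, 0.0271293 ]), np.float64(0.0023044179335600253)) 532
[0.001, -0.0, 0.491] [0.001, 0.001, 0.002] mm 123 deg 0
```

Request:
servo_tool --commands '[[[0,0,0.1],[0,0,0]],[[0,0,0.25],[0,0,0]],[[0,0,0.38],[0,0,0]],[[0,0,0.45],[0,0,0]],[[0,0,0.485],[0,0,0]],[[0,0,0.485],[0,0,0]],[[0,0,0.485],[0,0,0]]]'

```text
clock: 15.45
tcp_pos: [0.4366, 0.1846, -0.0171]
orientation: [-0.003, 3.141, 0.001]
contact_force: [-0.4, -0.4, 0.5]
grip_width: 0.0855
gripper_force: 0.0
```

Request:
servo_tool --commands '[[[0,0,0],[0,0,0]],[[0,0,0],[0,0,0]],[[0,0,0],[0,0,0]],[[0,0,0],[0,0,0]],[[0,0,0],[0,0,0]]]' --claw 1 --squeeze 25

```text
clock: 15.95
tcp_pos: [0.4365, 0.1843, -0.0166]
orientation: [-0.002, 3.14, 0.002]
contact_force: [-1.4, -0.5, 8.8]
grip_width: 0.0558
gripper_force: 24.9
```

Request:
servo_tool --commands '[[[0,0,-0.05],[0,0,0]],[[0,0,-0.15],[0,0,0]],[[0,0,-0.26],[0,0,0]],[[-0.01,-0.08,-0.32],[0,0,0]],[[-0.03,-0.2,-0.32],[0,0,0]],[[-0.05,-0.34,-0.32],[0,0,0]],[[-0.07,-0.47,-0.32],[0,0,0]],[[-0.085,-0.56,-0.32],[0,0,0]],[[-0.085,-0.588,-0.28],[0,0,0]],[[-0.085,-0.588,-0.22],[0,0,0]],[[-0.085,-0.588,-0.17],[0,0,0]],[[-0.085,-0.588,-0.145],[0,0,0]],[[-0.085,-0.588,-0.135],[0,0,0]],[[-0.085,-0.588,-0.13],[0,0,0]],[[-0.085,-0.588,-0.13],[0,0,0]]]'

```text
clock: 17.45
tcp_pos: [0.4574, 0.037, 0.0149]
orientation: [-0.003, 3.141, 0.0]
contact_force: [0.4, -0.0, -1.1]
grip_width: 0.0558
gripper_force: 27.2
```

Request:
servo_tool --commands '[[[-0.001,0.001,0.004],[0,0,0]],[[-0.001,0.001,0.008],[0,0,0]],[[-0.001,0.001,0.012],[0,0,0]],[[-0.001,0.001,0.012],[0,0,0]]]'

```text
clock: 17.85
tcp_pos: [0.4579, 0.0372, 0.0133]
orientation: [-0.002, 3.141, 0.002]
contact_force: [-6.2, -0.2, 20.7]
grip_width: 0.0557
gripper_force: 28.3
```

Request:
servo_tool --commands '[[[0,0,-0.004],[0,0,0]],[[0,0,-0.006],[0,0,0]]]'

```text
clock: 18.05
tcp_pos: [0.4578, 0.0371, 0.0136]
orientation: [-0.002, 3.141, 0.0]
contact_force: [-1.0, 0.4, -2.0]
grip_width: 0.0558
gripper_force: 27.2
```

Request:
servo_tool --commands '[[[0,0,0],[0,0,0]],[[0,0,0],[0,0,0]],[[0,0,0],[0,0,0]],[[0,0,-0.05],[0,0,0]],[[0,0,-0.15],[0,0,0]],[[0,0,-0.3],[0,0,0]],[[0.04,0.1,-0.45],[0,0,0]],[[0.08,0.25,-0.6],[0,0,0]],[[0.12,0.4,-0.75],[0,0,0]],[[0.16,0.55,-0.9],[0,0,0]],[[0.16,0.65,-0.98],[0,0,0]],[[0.16,0.65,-0.98],[0,0,0]],[[0.16,0.65,-0.98],[0,0,0]],[[0.16,0.65,-0.98],[0,0,0]]]' --claw 0

```text
clock: 19.45
tcp_pos: [0.4169, 0.1978, 0.2576]
orientation: [-0.001, -3.14, 0.002]
contact_force: [-1.2, -1.1, 0.4]
grip_width: 0.086
gripper_force: 0.0
```

Run:
```python
from h import *
shot("w6"); C,im=ccloud("w6"); print(r.get_obs()["joints"].round(2),T_tool()[:3,3].round(3))
def hullc(cen,lo,hi,h):
    m=disk(C,cen,.06,lo,hi); _,c=outer(m); P=plane("wrist",c,h); return circfit(P)
print("cup",hullc((.4745,.3375),.08,.12,.092)); print("ram",hullc((.458,.0375),.05,.09,.064))
for nm,cen in (("L",(.4745,.3375)),("S",(.458,.0375))):
    m=disk(C,cen,.085,.022,.2); _,c=outer(m); P=C[c[:,1],c[:,0]]; P=P[np.isfinite(P).all(1)&(P[:,2]<.036)]; print(nm,circfit(P))
for c,lo in (("side",0),):
    im,D=r.grab_frame(c); cv2.imwrite("pics/s6.png",cv2.resize(im[180:420,270:420],(500,800*1)[:1]+(600,),interpolation=3)[...,::-1])
```

```text
[-0.73  0.07  0.16  2.   -0.01  1.07  1.01] [0.417 0.198 0.257]
cup (array([0.47442521, 0.33440232, 0.03423935]), np.float64(0.0009001498668461268))
ram (array([0.45660634, 0.03827676, 0.02963447]), np.float64(0.000890226208687178))
L (array([0.47477196, 0.33604432, 0.06804281]), np.float64(0.001622583382333223))
S (array([0.45738829, 0.03661009, 0.04848162]), np.float64(0.000753349405536389))
```

View pics/w6.png

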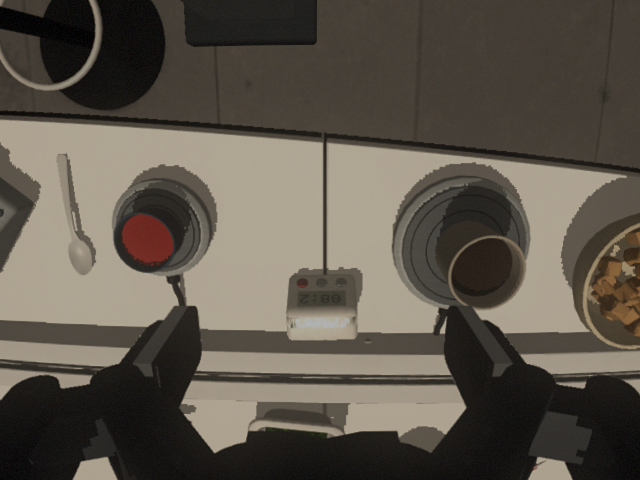

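The wrist view shows the ramekin on the small plate at (150,240) and the cup on the large plate at (487,270), both measured within about 2 mm of centre. The teaspoon is undisturbed. Next is the switch.

Run:
```python
from h import *
go(((.445,.01,.26),down(115)),((.43,-.05,.26),down(140)))
```

```text
[-0.113, -0.751, -0.01] [-0.001, -0.001, -0.278] mm 190 deg 25
[-0.053, -0.991, -0.009] [-0.0, -0.002, -0.556] mm 248 deg 50
```

Request:
servo_tool --commands '[[[-0.03,-0.15,0],[0,0,-0.06]],[[-0.06,-0.3,0],[0,0,-0.14]],[[-0.1,-0.45,0],[0,0,-0.22]],[[-0.113,-0.6,0],[0,0,-0.3]],[[-0.113,-0.75,0],[0,0,-0.38]],[[-0.09,-0.85,0],[0,0,-0.46]],[[-0.06,-0.95,0],[0,0,-0.54]],[[-0.053,-0.99,0],[0,0,-0.556]],[[-0.053,-0.99,0],[0,0,-0.556]],[[-0.053,-0.99,0],[0,0,-0.556]]]'

```text
clock: 20.55
tcp_pos: [0.4305, -0.0482, 0.2578]
orientation: [1.327, -2.847, -0.001]
contact_force: [0.6, -0.3, 1.2]
grip_width: 0.0856
gripper_force: 0.0
```

Run:
```python
from h import *
print(r.get_obs()["joints"].round(2)); go(((.42,-.16,.24),down(140)))
```

```text
[-0.4   0.01  0.38  2.06 -0.    1.07  2.42]
[0.37, -0.255, 0.071] [0.0, -0.0, -0.0] mm 114 deg 0
```

Request:
servo_tool --commands '[[[0.1,-0.07,0],[0,0,0]],[[0.24,-0.16,0.03],[0,0,0]],[[0.37,-0.255,0.07],[0,0,0]],[[0.37,-0.255,0.07],[0,0,0]],[[0.37,-0.255,0.07],[0,0,0]],[[0.37,-0.255,0.07],[0,0,0]]]'

```text
clock: 21.15
tcp_pos: [0.421, -0.1585, 0.2407]
orientation: [1.333, -2.845, -0.001]
contact_force: [0.3, 0.5, -0.7]
grip_width: 0.0852
gripper_force: 0.0
```

Run:
```python
from h import *
print(r.get_obs()["joints"].round(2)); shot("w7"); C,im=ccloud("w7")
for t in ["dial_center","handle_grip"]: print(t,[(np.round(x["uv"]).tolist(),round(x["confidence"],2)) for x in r.mark_of("wrist",t)[:3]])
q=C[np.isfinite(C).all(2)]; q=q[(np.hypot(q[:,0]-.425,q[:,1]+.175)<.075)&(q[:,2]>.03)&(q[:,2]<.12)]
rng=np.random.default_rng(0);best=None
for _ in range(500):
    a=q[rng.choice(len(q),3,False)]; n=np.cross(a[1]-a[0],a[2]-a[0]); n/=np.linalg.norm(n)+1e-9; n*=np.sign(n[2])
    if abs(n[2]-.866)>.06: continue
    k=abs((q-a[0])@n)<.002
    if best is None or k.sum()>best.sum(): best=k
s=q[best]; cen=s.mean(0); n=np.linalg.svd(s-cen,full_matrices=False)[2][2]; n*=np.sign(n[2]); print("n",n,"yaw",np.degrees(np.arctan2(-n[1],-n[0])),best.sum(),len(q),"z",s[:,2].min(),s[:,2].max())
np.savez("face.npz",n=n,cen=cen)
```

```text
[-0.26  0.06  0.51  2.06 -0.03  1.03  2.71]
dial_center [([277.0, 188.0], 0.61)]
handle_grip [([298.0, 195.0], 0.68), ([417.0, 360.0], 0.31)]
n [-0.40238961  0.31286218  0.86034868] yaw -37.86544312867582 14778 21380 z 0.035418207911955824 0.10326339608825902
```

View pics/w7.png

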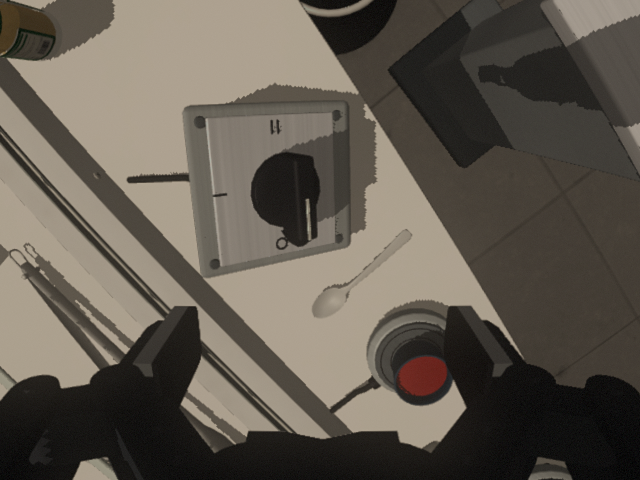

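The view shows the box with the handle's nose pointing down the picture at (303,240), towards the ring (off). One stroke is at (220,195) and two strokes at (275,127). Next I'll fit the face rectangle and the bar.

Run:
```python
from h import *
C,im=ccloud("w7"); f=np.load("face.npz"); n=f["n"]; cen=f["cen"]
yaw=np.arctan2(-n[1],-n[0]); 
nn=np.array([-.5*np.cos(yaw),-.5*np.sin(yaw),.866]); ey=np.array([-np.sin(yaw),np.cos(yaw),0]); ex=np.cross(ey,nn)
H=(C-cen)@nn; X=(C-cen)@ex; Y=(C-cen)@ey
m=np.isfinite(H)&(abs(X)<.1)&(abs(Y)<.09)&(H>-.006)&(H<.06)
c,_=outer(m&(abs(H)<.004)); 
P=np.c_[X[c[:,1],c[:,0]],Y[c[:,1],c[:,0]]].astype(np.float32)
print("rect",cv2.minAreaRect(P*1000))
b=m&(H>.030)
(x0,y0),(w,h),a=cv2.minAreaRect((np.c_[X[b],Y[b]]*1000).astype(np.float32)); print("bar top",x0,y0,w,h,a,b.sum(),"H med",np.median(H[b]),np.percentile(H[b],97))
rc=cv2.minAreaRect(P*1000)[0]; print("dial_center",cen+ex*rc[0]/1e3+ey*rc[1]/1e3)
t=b&(H>.045); q=np.c_[X[t],Y[t]]; mu=q.mean(0); print("top mean",mu,np.linalg.svd(q-mu,full_matrices=False)[2][0], t.sum())
print("plane yaw",np.degrees(yaw),ex,nn, "hp from bar",cen+ex*x0/1e3+ey*y0/1e3+nn*.037)
s=m&(H>.012)&(H<.03);print("skirt?",s.sum())
```

```text
rect ((0.19915771484375, 5.716117858886719), (137.29165649414062, 128.5144500732422), 0.05928623676300049)
bar top 1.9508028030395508 11.419071197509766 16.488794326782227 68.02908325195312 0.8762813806533813 2663 H med 0.04813139926990261 0.05011038111957997
dial_center [ 0.43853723 -0.19003694  0.07183476]
top mean [0.00295022 0.00629531] [-0.01386768  0.99990384] 1790
plane yaw -37.86544312867582 [ 0.68366754 -0.53155874  0.5       ] [-0.39472722  0.30690458  0.866     ] hp from bar [ 0.42863039 -0.17511035  0.10475258]
skirt? 2253
```

```bash
cat >> h.py <<'E'
nn=np.array([-.3947,.3069,.866]); ex=np.array([.6837,-.5316,.5]); ey=np.cross(nn,ex); HG=np.array([.4246,-.1792,.1038])
def htool(ang=0): # handle angle clockwise (deg)
    Rt=np.c_[-ey,-ex,-nn]; return Rt@R.from_euler("z",ang,degrees=True).as_matrix()
def hpos(up): return HG+nn*(up-.043)   # grasp point 'up' above handle_grip
E
python3 - <<'E'
from h import *
print(htool().round(3),np.linalg.det(htool()))
for u in (.08,.06,.03,.009): print(u,hpos(u).round(3)); go((hpos(u),htool()))
E
```

```text
[[-0.614 -0.684  0.395]
 [-0.789  0.532 -0.307]
 [ 0.    -0.5   -0.866]] 0.9999759469581001
0.08 [ 0.41  -0.168  0.136]
[0.056, 0.01, 0.42] [0.333, -0.005, -0.021] mm 106 deg 30
0.06 [ 0.418 -0.174  0.119]
[0.055, -0.03, 0.489] [0.333, -0.005, -0.021] mm 123 deg 30
0.03 [ 0.43  -0.183  0.093]
[0.053, -0.09, 0.593] [0.333, -0.005, -0.021] mm 151 deg 30
0.009 [ 0.438 -0.19   0.074]
[0.052, -0.132, 0.666] [0.333, -0.005, -0.021] mm 170 deg 30
```

Request:
servo_tool --commands '[[[0.01,0,0.03],[0.05,0,0]],[[0.02,0,0.08],[0.12,0,0]],[[0.03,0,0.14],[0.19,0,-0.01]],[[0.04,0.005,0.21],[0.26,0,-0.015]],[[0.05,0.01,0.29],[0.333,-0.005,-0.021]],[[0.056,0.01,0.36],[0.333,-0.005,-0.021]],[[0.056,0.01,0.42],[0.333,-0.005,-0.021]],[[0.056,0.01,0.42],[0.333,-0.005,-0.021]],[[0.056,0.01,0.42],[0.333,-0.005,-0.021]],[[0.056,0.01,0.42],[0.333,-0.005,-0.021]]]'

```text
clock: 22.3
tcp_pos: [0.3905, -0.1931, 0.1355]
orientation: [-1.362, 2.691, -0.706]
contact_force: [0.8, -0.1, -0.3]
grip_width: 0.0854
gripper_force: 0.0
```

Run:
```python
from h import *
print(r.get_obs()["joints"].round(3),T_tool().round(3))
for u in (.08,.03,.009): go((hpos(u),htool()))
```

```text
[ 0.704  0.116 -0.718  2.419  0.943  0.584  1.714] [[-0.613 -0.754  0.238  0.39 ]
 [-0.773  0.51  -0.377 -0.193]
 [ 0.162 -0.415 -0.895  0.136]
 [ 0.     0.     0.     1.   ]]
[-0.126, -0.008, -0.021] [0.057, -0.095, 0.043] mm 32 deg 11
[-0.155, -0.027, 0.176] [0.057, -0.095, 0.043] mm 59 deg 11
[-0.167, -0.035, 0.259] [0.057, -0.095, 0.043] mm 78 deg 11
```

Request:
servo_tool --commands '[[[-0.145,-0.02,0.11],[0.057,-0.095,0.043]],[[-0.145,-0.02,0.11],[0.057,-0.095,0.043]],[[-0.145,-0.02,0.11],[0.057,-0.095,0.043]],[[-0.145,-0.02,0.11],[0.057,-0.095,0.043]],[[-0.145,-0.02,0.11],[0.057,-0.095,0.043]],[[-0.145,-0.02,0.11],[0.057,-0.095,0.043]]]'

```text
clock: 22.9
tcp_pos: [0.4327, -0.1813, 0.1111]
orientation: [-1.244, 2.556, -0.671]
contact_force: [0.1, 0.7, -0.4]
grip_width: 0.0852
gripper_force: 0.0
```

Run:
```python
from h import *
print(r.get_obs()["joints"].round(3))
for u in (.06,.045,.03,.009): go((hpos(u),htool()))
```

```text
[ 1.292  0.485 -1.41   2.435  1.468  0.784  1.268]
[0.014, 0.042, -0.058] [0.007, -0.002, -0.002] mm 18 deg 1
[0.014, 0.041, 0.002] [0.007, -0.002, -0.002] mm 11 deg 1
[0.013, 0.041, 0.062] [0.007, -0.002, -0.002] mm 19 deg 1
[0.013, 0.04, 0.146] [0.007, -0.002, -0.002] mm 38 deg 1
```

Request:
servo_tool --commands '[[[0.013,0.041,0.04],[0.007,0,0]],[[0.013,0.041,0.06],[0.007,0,0]],[[0.013,0.041,0.06],[0.007,0,0]],[[0.013,0.041,0.06],[0.007,0,0]]]'

```text
clock: 23.3
tcp_pos: [0.4388, -0.184, 0.0968]
orientation: [-1.248, 2.553, -0.679]
contact_force: [-0.0, 0.0, -0.2]
grip_width: 0.0857
gripper_force: 0.0
```

Run:
```python
from h import *
print(r.get_obs()["joints"].round(3))
for u in (.03,.009): go((hpos(u),htool()))
im,D=r.grab_frame("scene"); cv2.imwrite("pics/s8.png",cv2.resize(im[150:400,250:550],(780,650))[:600,:,::-1])
shot("w8"); C,im=ccloud("w8"); d=C-HG; H=d@nn; X=d@ex;Y=d@ey
b=np.isfinite(H)&(abs(X)<.03)&(abs(Y)<.06)&(H>-.003)&(H<.02)&(im.max(2)<90)
(x0,y0),(w,h),a=cv2.minAreaRect((np.c_[X[b],Y[b]]*1000).astype(np.float32)); print("bar",x0,y0,w,h,a,b.sum(),np.percentile(H[b],[50,95]))
```

```text
[ 1.262  0.579 -1.41   2.435  1.544  0.872  1.22 ]
[0.02, 0.035, -0.0] [0.004, -0.004, 0.001] mm 10 deg 1
[0.019, 0.034, 0.084] [0.004, -0.004, 0.001] mm 23 deg 1
bar 0.3990306854248047 0.87066650390625 16.201494216918945 59.497100830078125 0.9314004182815552 6474 [0.01217449 0.01329154]
```

View pics/s8.png

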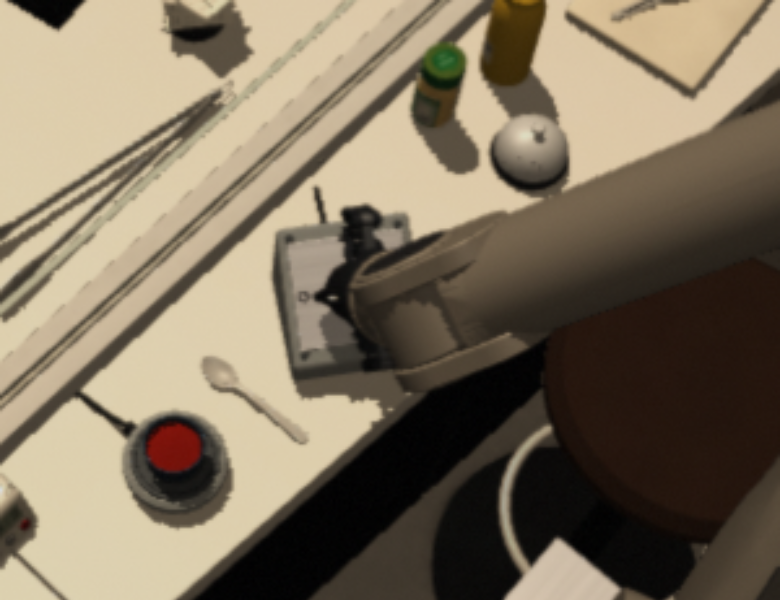

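The picture shows the gripper over the handle, with the arm swung in from the right, clear of the bell. Joints 3 and 4 are at their limits, so I'll fit a kinematic model from the recorded poses and find a workable posture.

```bash
cat > kin.py <<'E'
from h import *
q7=[("z",-1),("y",1),("z",1),("y",1),("z",1),("y",1),("z",1)]
LO=np.array([-2.96,-.34,-1.41,.24,-1.37,.17,-2.96]);HI=np.array([2.96,2.1,1.46,2.44,4.51,1.92,2.96])
def fk(q,p):
    # p: h,a2,d3,a3,d5,a5,a6,dt, yaw0, yaw7, s1..s7 signs ; j1 about z
    s=p["s"]; offs=p["o"]; M=R.from_euler("z",p["y0"]).as_matrix(); t=np.zeros(3)
    for i in range(7):
        t=t+M@offs[i]; M=M@R.from_euler("zyzyzyz"[i],s[i]*q[i]).as_matrix()
    M=M@R.from_euler("z",p["y7"]).as_matrix(); return t+M@offs[7],M
E
cat > fit.py <<'E'
from kin import *
import itertools
o=r.get_obs()
D=[([-1.36608,.47697,.02238,1.55539,-.01149,1.10929,-.08313],[.2077,.6423,.2140],[-.4894,-3.1032,-.0001]),
([-.86778,.54477,.15275,1.89315,-.12094,.71244,.92701],[.4728,.3568,.0510],[-.0022,3.1416,0]),
([-.41,.31,.23,2.18,-.12,.66,1.47],[.4587,.0371,.0856],[-.003,3.141,.001]),
([-.73,.07,.16,2.,-.01,1.07,1.01],[.417,.198,.257],[-.001,-3.14,.002]),
([-.4,.01,.38,2.06,0,1.07,2.42],[.4305,-.0482,.2578],[1.327,-2.847,-.001]),
([-.26,.06,.51,2.06,-.03,1.03,2.71],[.421,-.1585,.2407],[1.333,-2.845,-.001]),
([.704,.116,-.718,2.419,.943,.584,1.714],[.3905,-.1931,.1355],[-1.362,2.691,-.706]),
([1.292,.485,-1.41,2.435,1.468,.784,1.268],[.4327,-.1813,.1111],[-1.244,2.556,-.671]),
(o["joints"],o["tcp_pos"],o["orientation"])]
def mk(x,s):
    of=np.zeros((8,3)); of[1]=[x[0],0,x[1]]; of[3]=[x[2],0,x[3]]; of[5]=[x[4],0,x[5]]; of[6]=[x[6],0,0]; of[7]=[0,0,x[7]]; of[4]=[x[10],0,0]
    return dict(s=s,o=of,y0=x[8],y7=x[9])
best=None
for s in itertools.product([1,-1],repeat=4):
  ss=[s[0],1,s[1],1,s[2],1,s[3]]
  for y0 in (0,np.pi/2,np.pi,-np.pi/2):
    for y7 in (0,np.pi):
      def f(x):
        p=mk(x,ss);e=[]
        for q,t,w in D:
            a,M=fk(q,p); e+=list(a-t)+list(.3*(R.from_rotvec(w).as_matrix()-M).ravel())
        return e
      k=least_squares(f,[0,.3,0,.4,0,.4,0,.3,y0,y7,0],loss="soft_l1",f_scale=.01,max_nfev=60)
      if best is None or k.cost<best[0].cost: best=(k,ss)
k,ss=best; print(k.cost,ss,k.x.round(4)); p=mk(k.x,ss)
for q,t,w in D:
    a,M=fk(q,p); print(((a-t)*1e3).round(1), np.degrees((R.from_matrix(M).inv()*R.from_rotvec(w)).magnitude()).round(2))
np.savez("kin.npz",x=k.x,s=ss)
E
python3 fit.py
```

```text
0.0010816622017652418 [-1, 1, -1, 1, -1, 1, -1] [ 6.0000e-04  2.3920e-01 -7.7000e-03  5.3100e-01  2.6700e-02  4.8360e-01
 -1.1600e-02  2.7820e-01 -1.1150e-01  1.4614e+00 -2.2300e-02]
[13.9  0.9  2.9] 0.12
[ 0.2 -3.8 -1. ] 0.12
[-4.4 10.9 -0.8] 0.56
[-1.7 10.5 -0.8] 0.34
[ 0.5  9.  -0.9] 0.42
[-2.4  9.2 -2.3] 0.33
[-0.6 22.6 -4.4] 2.92
[ 3.7 -1.5  3.3] 3.18
[ 3.8 -1.1  4.1] 3.24
```

```bash
cat > fit2.py <<'E'
exec(open("fit.py").read().split("best=None")[0].replace("\nD=[","\nD=[")) 
S=[-1,1,-1,1,-1,1,-1]; x1=np.load("kin.npz")["x"]
def mk2(x):
    p=mk(x[:11],S); p["o"][:,1]+=np.r_[0,x[11:15],0,0,0] ; p["q0"]=np.r_[0,x[15:20],0]; return p
def f2(x):
    p=mk2(x);e=[]
    for q,t,w in D:
        a,M=fk(np.array(q)+p["q0"],p); e+=list(a-t)+list(.3*(R.from_rotvec(w).as_matrix()-M).ravel())
    return np.r_[e,.01*x[11:15],.004*x[15:20]]
k=least_squares(f2,np.r_[x1,np.zeros(9)],loss="soft_l1",f_scale=.01)
if __name__=="__main__":
    print(k.cost,k.x.round(4)); p=mk2(k.x)
    for q,t,w in D:
        a,M=fk(np.array(q)+p["q0"],p); print(((a-t)*1e3).round(1), np.degrees((R.from_matrix(M).inv()*R.from_rotvec(w)).magnitude()).round(2))
    np.save("kin2.npy",k.x)
E
python3 fit2.py
```

```text
2.213870001161551e-05 [ 3.0000e-04  2.9600e-01 -2.4000e-03  5.4350e-01 -4.7000e-03  4.7400e-01
  4.0000e-04  3.5530e-01 -1.0000e-03  1.5677e+00  4.6000e-03 -1.4700e-02
 -1.4700e-02 -1.5700e-02 -1.5700e-02  1.1000e-03  5.0000e-04 -1.3000e-03
 -1.2000e-03  1.3000e-03]
[-0.8  0.2 -0.1] 0.1
[-0.4  0.2 -0.6] 0.08
[-0.1  1.   1.9] 0.41
[-0.8  0.   0.1] 0.43
[ 1.4 -2.2  0.2] 0.26
[-0.6  0.  -0.4] 0.23
[ 0.4 -0.4 -1.2] 0.11
[ 0.1  0.4 -0. ] 0.07
[-0.5 -0.3  0.2] 0.1
```

```bash
cat >> kin.py <<'E'
def load():
    x=np.load("kin2.npy"); S=[-1,1,-1,1,-1,1,-1]
    of=np.zeros((8,3)); of[1]=[x[0],0,x[1]]; of[3]=[x[2],0,x[3]]; of[5]=[x[4],0,x[5]]; of[6]=[x[6],0,0]; of[7]=[0,0,x[7]]; of[4]=[x[10],0,0]
    of[:,1]+=np.r_[0,x[11:15],0,0,0]; return dict(s=S,o=of,y0=x[8],y7=x[9]),np.r_[0,x[15:20],0]
P_,Q0=load()
def ik(t,M,q):
    def f(q):
        a,A=fk(q+Q0,P_); return np.r_[(a-t)*1e3,200*R.from_matrix(M.T@A).as_rotvec()]
    k=least_squares(f,np.clip(q,LO+.03,HI-.03),bounds=(LO+.02,HI-.02),max_nfev=80); return k.x,np.sqrt(2*k.cost)
E
cat > t.py <<'E'
from kin import *
rng=np.random.default_rng(1)
for flip in (0,180):
  for ang in (0,90,180):
    for u in (.04,.004):
      S=[]
      for _ in range(14):
        q,c=ik(hpos(u),htool(ang+flip),rng.uniform([-.8,0,-1.4,1.8,-1.3,.2,-2.9],[1.5,1,1.4,2.4,1.6,1.6,2.9])); S.append((c,q))
      S.sort(key=lambda a:a[0]); print(flip,ang,u,[(round(c,1),q.round(2).tolist()) for c,q in S[:3]])
E
python3 t.py
```

```text
0 0 0.04 [(np.float64(10.7), [1.27, 0.51, -1.39, 2.42, 1.44, 0.8, 1.3]), (np.float64(10.7), [1.27, 0.51, -1.39, 2.42, 1.44, 0.8, 1.3]), (np.float64(10.7), [1.27, 0.51, -1.39, 2.42, 1.44, 0.8, 1.3])]
0 0 0.004 [(np.float64(7.4), [1.24, 0.7, -1.39, 2.42, 1.61, 0.96, 1.21]), (np.float64(7.4), [1.24, 0.7, -1.39, 2.42, 1.61, 0.96, 1.21]), (np.float64(7.4), [1.24, 0.7, -1.39, 2.42, 1.61, 0.96, 1.21])]
0 90 0.04 [(np.float64(10.7), [1.27, 0.51, -1.39, 2.42, 1.44, 0.8, -0.27]), (np.float64(10.7), [1.27, 0.51, -1.39, 2.42, 1.44, 0.8, -0.27]), (np.float64(10.7), [1.27, 0.51, -1.39, 2.42, 1.44, 0.8, -0.27])]
0 90 0.004 [(np.float64(7.4), [1.24, 0.7, -1.39, 2.42, 1.61, 0.96, -0.36]), (np.float64(7.4), [1.24, 0.7, -1.39, 2.42, 1.61, 0.96, -0.36]), (np.float64(7.4), [1.24, 0.7, -1.39, 2.42, 1.61, 0.96, -0.36])]
0 180 0.04 [(np.float64(10.7), [1.27, 0.51, -1.39, 2.42, 1.44, 0.8, -1.84]), (np.float64(10.7), [1.27, 0.51, -1.39, 2.42, 1.44, 0.8, -1.84]), (np.float64(10.7), [1.27, 0.51, -1.39, 2.42, 1.44, 0.8, -1.84])]
0 180 0.004 [(np.float64(7.4), [1.24, 0.7, -1.39, 2.42, 1.61, 0.96, -1.93]), (np.flo
[... 647 characters left out ...]
, 2.42, 1.44, 0.8, 2.87]), (np.float64(10.7), [1.27, 0.51, -1.39, 2.42, 1.44, 0.8, 2.87])]
180 90 0.004 [(np.float64(7.4), [1.24, 0.7, -1.39, 2.42, 1.61, 0.96, 2.78]), (np.float64(7.4), [1.24, 0.7, -1.39, 2.42, 1.61, 0.96, 2.78]), (np.float64(7.4), [1.24, 0.7, -1.39, 2.42, 1.61, 0.96, 2.78])]
180 180 0.04 [(np.float64(10.7), [1.27, 0.51, -1.39, 2.42, 1.44, 0.8, 1.3]), (np.float64(10.7), [1.27, 0.51, -1.39, 2.42, 1.44, 0.8, 1.3]), (np.float64(10.7), [1.27, 0.51, -1.39, 2.42, 1.44, 0.8, 1.3])]
180 180 0.004 [(np.float64(7.4), [1.24, 0.7, -1.39, 2.42, 1.61, 0.96, 1.21]), (np.float64(7.4), [1.24, 0.7, -1.39, 2.42, 1.61, 0.96, 1.21]), (np.float64(7.4), [1.24, 0.7, -1.39, 2.42, 1.61, 0.96, 1.21])]
```

```bash
cat > t.py <<'E'
from kin import *
def ikp(t,M,q,free=True):
    # position + tool spin exact, tool axis as near as possible
    def f(q):
        a,A=fk(q+Q0,P_); w=R.from_matrix(M.T@A).as_rotvec(); return np.r_[(a-t)*2e4/10,w[2]*2e3,200*w[:2],.3*(q-qn)]
    qn=q; k=least_squares(f,q,bounds=(LO+.03,HI-.03),max_nfev=300); a,A=fk(k.x+Q0,P_); return k.x,(a-t)*1e3,A
if __name__=="__main__":
    q=np.array([1.24,.6,-1.37,2.40,1.5,.9,1.2])
    for u in (.03,.009,-.001):
        # pivot: keep the GRASP point on the axis: iterate since TCP depends on the tool axis
        M=htool(0); 
        for _ in range(6):
            t=HG+nn*u+M[:,2]*.043; q,e,A=ikp(t,htool(0),q); M=A
        print(u,q.round(3),e.round(2),"axis off deg",np.degrees(np.arccos(-A[:,2]@nn)).round(2),"rotvec",np.degrees(R.from_matrix(htool().T@A).as_rotvec()).round(2)); go((t,A))
        np.savez(f"tgt_{u}.npz",t=t,A=A)
E
python3 t.py
```

```text
0.03 [ 1.252  0.556 -1.38   2.41   1.436  0.844  1.31 ] [ 1.97 -0.5   0.68] axis off deg 4.29 rotvec [-3.94  1.64  0.  ]
[0.022, 0.048, -0.001] [-0.04, 0.014, -0.0] mm 13 deg 4
0.009 [ 1.235  0.666 -1.38   2.41   1.543  0.928  1.252] [ 1.69 -0.46  0.47] axis off deg 3.61 rotvec [-3.31  1.37  0.  ]
[0.02, 0.046, 0.083] [-0.033, 0.011, -0.0] mm 24 deg 3
-0.001 [ 1.23   0.718 -1.38   2.41   1.592  0.967  1.23 ] [ 1.51 -0.42  0.38] axis off deg 3.21 rotvec [-2.93  1.21 -0.  ]
[0.019, 0.044, 0.123] [-0.029, 0.009, -0.0] mm 33 deg 3
```

Request:
servo_tool --commands '[[[0.022,0.048,0],[-0.04,0.014,0]],[[0.022,0.048,0],[-0.04,0.014,0]],[[0.022,0.048,0],[-0.04,0.014,0]],[[0.022,0.048,0],[-0.04,0.014,0]],[[0.022,0.048,0],[-0.04,0.014,0]]]'

```text
clock: 23.9
tcp_pos: [0.4265, -0.1834, 0.0905]
orientation: [-1.263, 2.614, -0.622]
contact_force: [-0.2, -0.1, -0.2]
grip_width: 0.0853
gripper_force: 0.0
```

```bash
cat > st.py <<'E'
from kin import *
import sys
T=T_tool(); G=T[:3,3]-.043*T[:3,2]; d=G-HG; o=r.get_obs()
y=T[:3,1]; print("G in handle frame x,y,up mm",((d@np.c_[ex,ey,nn])*1e3).round(1),"axis off",np.degrees(np.arccos(-T[:3,2]@nn)).round(1),"spin",np.degrees(R.from_matrix(htool().T@T[:3,:3]).as_rotvec()).round(1),"q",o["joints"].round(3))
print("w %.4f gf %.1f F"%(o["grip_width"],o["gripper_force"]),o["contact_force"].round(1),"along nn %.1f"%(o["contact_force"]@nn),"M",o["moment"].round(2))
E
python3 st.py
python3 - <<'E'
from h import *
for u in ("0.009",):
    d=np.load(f"tgt_{u}.npz"); go((d["t"],d["A"]))
E
```

```text
G in handle frame x,y,up mm [-0.2 -0.8 29.3] axis off 4.3 spin [-3.9  1.7  0.1] q [ 1.266  0.581 -1.406  2.415  1.445  0.874  1.303]
w 0.0853 gf 0.0 F [-0.2 -0.1 -0.2] along nn -0.1 M [ 0.31  0.32 -0.01]
[-0.007, -0.008, 0.081] [0.007, -0.004, -0.001] mm 20 deg 1
```

Request:
servo_tool --commands '[[[0,-0.002,0.03],[0,0,0]],[[-0.001,-0.004,0.06],[0,0,0]],[[-0.002,-0.006,0.081],[0,0,0]],[[-0.002,-0.006,0.081],[0,0,0]],[[-0.002,-0.006,0.081],[0,0,0]]]'

```text
clock: 24.4
tcp_pos: [0.4345, -0.1895, 0.0725]
orientation: [-1.264, 2.615, -0.62]
contact_force: [-0.3, -0.2, 0.4]
grip_width: 0.0856
gripper_force: 0.0
```

```bash
python3 st.py
```

```text
G in handle frame x,y,up mm [-0.4 -0.8  8.7] axis off 4.4 spin [-4.   1.7  0.1] q [ 1.219  0.631 -1.347  2.407  1.513  0.889  1.265]
w 0.0856 gf 0.0 F [-0.3 -0.2  0.4] along nn 0.4 M [ 0.29  0.37 -0.01]
```

Good. I'll grip.

Request:
servo_tool --commands '[[[0,0,0],[0,0,0]],[[0,0,0],[0,0,0]],[[0,0,0],[0,0,0]],[[0,0,0],[0,0,0]],[[0,0,0],[0,0,0]],[[0,0,0],[0,0,0]],[[0,0,0],[0,0,0]]]' --claw 1 --squeeze 60

```text
clock: 25.1
tcp_pos: [0.4362, -0.1904, 0.0743]
orientation: [-1.262, 2.612, -0.626]
contact_force: [-0.2, -0.9, 5.9]
grip_width: 0.0153
gripper_force: 58.1
```

```bash
python3 st.py
```

```text
G in handle frame x,y,up mm [ 1.9 -0.4  9.3] axis off 4.2 spin [-3.8  1.7  0.1] q [ 1.22   0.629 -1.348  2.406  1.515  0.89   1.265]
w 0.0153 gf 58.1 F [-0.2 -0.9  5.9] along nn 4.9 M [-0.6  -0.69  0.  ]
```

Request:
servo_tool --commands '[[[0,-0.006,0.012],[0,0,0]],[[0,-0.008,0.022],[0,0,0]],[[0,-0.01,0.032],[0,0,0]],[[0,-0.012,0.042],[0,0,0]],[[0,-0.012,0.042],[0,0,0]],[[0,-0.012,0.042],[0,0,0]]]'

```text
clock: 25.7
tcp_pos: [0.4402, -0.1933, 0.0674]
orientation: [-1.269, 2.609, -0.63]
contact_force: [-25.4, 10.1, 48.5]
grip_width: 0.0151
gripper_force: 58.2
```

```bash
python3 st.py
```

```text
G in handle frame x,y,up mm [ 2.7 -0.2  0.9] axis off 4.1 spin [-3.7  1.8 -0.2] q [ 1.203  0.651 -1.328  2.401  1.542  0.901  1.255]
w 0.0151 gf 58.2 F [-25.4  10.1  48.5] along nn 55.1 M [-1.39  1.14 -0.89]
```

Request:
servo_tool --commands '[[[0,0,-0.006],[0,0,0]],[[0,0,-0.006],[0,0,0.04]],[[0,0,-0.006],[0,0,0.1]],[[0,0,-0.006],[0,0,0.16]],[[0,0,-0.006],[0,0,0.22]],[[0,0,-0.006],[0,0,0.28]],[[0,0,-0.006],[0,0,0.34]],[[0,0,-0.006],[0,0,0.4]],[[0,0,-0.006],[0,0,0.4]]]'

```text
clock: 26.6
tcp_pos: [0.4396, -0.1923, 0.0673]
orientation: [-0.382, 2.777, -0.494]
contact_force: [-14.6, 8.9, 24.2]
grip_width: 0.0149
gripper_force: 58.7
```

```bash
python3 st.py
```

```text
G in handle frame x,y,up mm [1.8 0.1 1.3] axis off 4.2 spin [-3.2  2.8 36. ] q [ 1.212  0.66  -1.34   2.401  1.54   0.909  0.628]
w 0.0149 gf 58.7 F [-14.6   8.9  24.2] along nn 29.4 M [ 0.1   0.66 -0.26]
```

Request:
servo_tool --commands '[[[0,0,0],[0,0,0.04]],[[0,0,0],[0,0,0.1]],[[0,0,0],[0,0,0.17]],[[0,0,0],[0,0,0.24]],[[0,0,0],[0,0,0.31]],[[0,0,0],[0,0,0.38]],[[0,0,0],[0,0,0.45]],[[0,0,0],[0,0,0.52]],[[0,0,0],[0,0,0.59]],[[0,0,0],[0,0,0.66]],[[0,0,0],[0,0,0.73]],[[0,0,0],[0,0,0.8]],[[0,0,0],[0,0,0.8]]]'

```text
clock: 27.9
tcp_pos: [0.4407, -0.1903, 0.0671]
orientation: [1.27, 2.376, -0.138]
contact_force: [-8.9, 10.5, 16.5]
grip_width: 0.0148
gripper_force: 58.4
```

```bash
python3 st.py
```

```text
G in handle frame x,y,up mm [1.5 2.1 1.3] axis off 4.2 spin [ -1.5   4.6 108. ] q [ 1.222  0.68  -1.361  2.4    1.544  0.928 -0.626]
w 0.0148 gf 58.4 F [-8.9 10.5 16.5] along nn 21.0 M [ 1.49 -0.11  0.55]
```

Request:
servo_tool --commands '[[[0,0,0.001],[0,0,0.04]],[[0,0,0.001],[0,0,0.1]],[[0,0,0.002],[0,0,0.17]],[[0,0,0.002],[0,0,0.24]],[[0,0,0.002],[0,0,0.31]],[[0,0,0.002],[0,0,0.38]],[[0,0,0.002],[0,0,0.45]],[[0,0,0.002],[0,0,0.52]],[[0,0,0.002],[0,0,0.59]],[[0,0,0.002],[0,0,0.66]],[[0,0,0.002],[0,0,0.73]],[[0,0,0.002],[0,0,0.785]],[[0,0,0.002],[0,0,0.8]],[[0,0,0.002],[0,0,0.8]]]'

```text
clock: 29.3
tcp_pos: [0.4422, -0.1908, 0.0675]
orientation: [2.437, 1.186, 0.249]
contact_force: [-6.3, 9.9, 18.3]
grip_width: 0.0155
gripper_force: 65.2
```

```bash
python3 st.py
```

```text
G in handle frame x,y,up mm [3.  2.6 1. ] axis off 4.0 spin [  2.    6.  179.8] q [ 1.228  0.695 -1.374  2.398  1.55   0.945 -1.879]
w 0.0155 gf 65.2 F [-6.3  9.9 18.3] along nn 21.4 M [ 0.96 -0.85  0.66]
```

Request:
servo_tool --commands '[[[0,0,-0.012],[0,0,0]],[[0,0,-0.024],[0,0,0]],[[0,0,-0.034],[0,0,0]],[[0,0,-0.038],[0,0,0]],[[0,0,-0.038],[0,0,0]]]'

```text
clock: 29.8
tcp_pos: [0.4386, -0.1884, 0.0752]
orientation: [2.439, 1.186, 0.248]
contact_force: [-0.6, 7.9, 2.3]
grip_width: 0.0148
gripper_force: 63.5
```

```bash
python3 st.py
```

```text
G in handle frame x,y,up mm [3.1 2.3 9.8] axis off 4.2 spin [  2.    6.1 179.8] q [ 1.236  0.654 -1.377  2.401  1.515  0.914 -1.864]
w 0.0148 gf 63.5 F [-0.6  7.9  2.3] along nn 4.7 M [ 1.45 -1.    0.92]
```

Request:
servo_tool --commands '[[[0,0,0],[0,0,0]],[[0,0,0],[0,0,0]],[[0,0,0],[0,0,0]],[[0,0,0],[0,0,0]],[[0,0,-0.03],[0,0,0]],[[0,0,-0.08],[0,0,0]],[[0,0,-0.1],[0,0,0]],[[0,0,-0.1],[0,0,0]]]' --claw 0

```text
clock: 30.6
tcp_pos: [0.4287, -0.1847, 0.0974]
orientation: [2.439, 1.178, 0.239]
contact_force: [0.9, 0.6, 0.2]
grip_width: 0.0853
gripper_force: 0.0
```

```bash
python3 st.py
python3 - <<'E'
from h import *
T=T_tool()
for s in (0,-90): 
    y=down(140-180); go((T[:3,3]+[.03,-.02,.10],y))
shot("w9"); C,im=ccloud("w9"); d=C-HG; H=d@nn; X=d@ex;Y=d@ey
b=np.isfinite(H)&(abs(X)<.03)&(abs(Y)<.06)&(H>-.015)&(H<.025)&(im.max(2)<90)
(x0,y0),(w,h),a=cv2.minAreaRect((np.c_[X[b&(H>.003)],Y[b&(H>.003)]]*1000).astype(np.float32)); print("bar",x0,y0,w,h,a,b.sum(),np.percentile(H[b],[5,50,95]))
E
```

```text
G in handle frame x,y,up mm [ 5.5 -0.5 34. ] axis off 4.3 spin [  -2.8   -6.1 -179.8] q [ 1.263  0.535 -1.384  2.406  1.411  0.831 -1.811]
w 0.0853 gf 0.0 F [0.9 0.6 0.2] along nn 0.0 M [ 0.32  0.34 -0.01]
[0.002, 0.305, -0.296] [0.291, 0.014, 0.017] mm 106 deg 26
[0.002, 0.305, -0.296] [0.291, 0.014, 0.017] mm 106 deg 26
bar 0.2139120101928711 -1.5061187744140625 59.66061019897461 16.210311889648438 89.9415512084961 8714 [-0.01481531  0.01129796  0.01281132]
```

Request:
servo_tool --commands '[[[0,0.03,-0.06],[0.02,0,0]],[[0,0.09,-0.12],[0.08,0,0]],[[0,0.16,-0.18],[0.15,0,0]],[[0,0.23,-0.24],[0.22,0,0]],[[0,0.305,-0.296],[0.29,0.014,0.017]],[[0,0.305,-0.296],[0.29,0.014,0.017]],[[0,0.305,-0.296],[0.29,0.014,0.017]],[[0,0.305,-0.296],[0.29,0.014,0.017]]]'

```text
clock: 31.45
tcp_pos: [0.4568, -0.204, 0.1952]
orientation: [-2.844, -1.329, 0.002]
contact_force: [0.0, 0.2, 0.4]
grip_width: 0.0853
gripper_force: 0.0
```

Run:
```python
from h import *
shot("w10"); C,im=ccloud("w10"); print(r.get_obs()["joints"].round(2),r.get_obs()["qvel"].round(3))
d=C-HG; H=d@nn; X=d@ex;Y=d@ey
b=np.isfinite(H)&(abs(X)<.03)&(abs(Y)<.06)&(H>.003)&(H<.025)&(im.max(2)<90)
if b.any(): print("bar",cv2.minAreaRect((np.c_[X[b],Y[b]]*1000).astype(np.float32)),b.sum(),np.percentile(H[b],[5,50,95]))
s,D=r.grab_frame("side"); Cs=cloud("side",D)
for nm,cen,lo,hi,h in (("cup",(.4745,.3375),.08,.12,.092),("ram",(.458,.0375),.05,.09,.064)):
    m=disk(Cs,cen,.06,lo,hi)
    if m.sum()>30: _,c=outer(m); print(nm,circfit(plane("side",c,h)),m.sum())
cv2.imwrite("pics/fin.png",np.hstack([cv2.resize(im.astype(np.uint8),(480,360)),cv2.resize(s[180:400,280:420],(229,360),interpolation=3)])[...,::-1])
```

```text
[ 1.32  0.54 -1.33  1.93  0.58  1.15 -0.93] [ 0.    -0.01  -0.001 -0.    -0.002  0.001  0.002]
bar ((1.0720014572143555, -3.5164222717285156), (63.3696174621582, 17.448665618896484), 89.9974594116211) 2659 [0.00434527 0.01183745 0.01316583]
cup (array([0.47617971, 0.33511765, 0.02973841]), np.float64(0.00514983876517543)) 250
ram (array([0.4566545 , 0.04487568, 0.03207619]), np.float64(0.002695429821798373)) 253
```

View pics/fin.png

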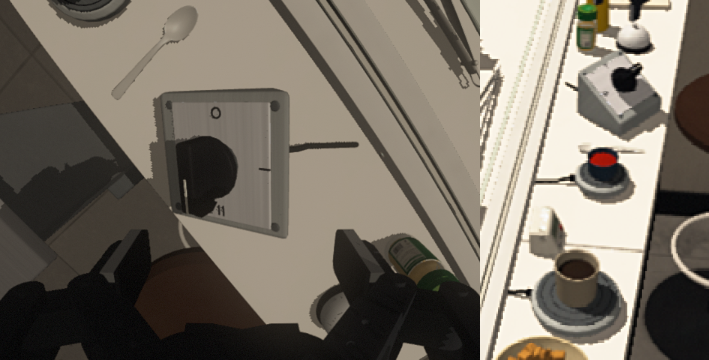

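The nose now points to the two strokes at (220,210), opposite the ring at (215,113). The bar top is at its popped-out height, the cup and ramekin are swapped and upright, and the jar, bell and spoon are undisturbed. The gripper is clear, so I'm handing in.

```bash
python3 -c "
from bench import r
print(r.hand_in())"
```

```text
the job is handed in; nothing more can be done
None
```

The job is handed in: the tall cup stands on the large plate and the ramekin on the small one, each within about 2 mm of centre, and the heat switch was pushed in, turned to both plates on and popped back out; the hand-in call gave no verdict.

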